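# Take the spent cartridge out of the booklet stapler

### The job

One of the two staple cartridges in the booklet stapler is spent: the one with red flags. Raise the spring-closed clear guard flap, keep it up with the back of the gripper or the wrist while you reach in under it, take out the spent cartridge and set it down (do not drop it) standing upright in the empty lane of the blue empties tray. Leave the full cartridge (green flags) and the old one in the tray where they are, and let the guard flap close fully again.

Things in the scene. Friction and masses are not known exactly. Their poses are not given: they have to be found in the camera images.
- stapler: Desktop booklet stapler, fixed, 320 deep x 420 wide x 180 mm high. Origin on the bench under the middle of its front face; x into the machine (away from the operator), y to the left, z up. The bay at the front is 330 mm wide inside (y -165 to 165), with a low front wall (x 0 to 6, top z 65); the side housings beyond it rise from 90 to 115 high in front of x 95, 160 behind.
- bay (a point): Centre of the bay floor (stapler x 67, y 0, z 30), stapler axes. The two cartridges stand on it 48 mm to its left and right, between guide strips 10 mm high with 4 mm free on each side.
- cover (a point): Middle of the front lower edge of the fixed rear cover (stapler x 102, z 130; its top z 152). It hangs over the rear ends of the cartridges, so an upright gripper does not fit: come in with the fingers pointing down and into the machine, tilted about 35 to 45 degrees from vertical. To get out, lift and draw back towards the front together, along the fingers.
- flap (a joint): Clear guard flap, 330 wide, 4 thick, 113 mm from hinge to rolled front edge. 0 = shut (slopes 0.2 rad down towards the operator); grows as the edge rises, stop at 1.6 rad. Spring and weight push it shut, about 2 N at the edge; it never stays open by itself. Pushed beyond 1.4 rad with the fingertips, it leaves room for the gripper's body to follow under the edge and take it over.
- flap_edge (a point): Middle of the flap's yellow rolled front edge, a round bar 12 mm thick, 330 long along the machine's y axis. Shut, its axis is 14 mm in front of the front face at z 107, with free space beneath it, so that fingers can get under. It grips like rubber: lift it along its arc about the hinge; fingers pushed further in under it while it is low jam it.
- flap_hinge (a point): Middle of the flap's hinge line (along the machine's y axis), 97 mm behind the front face at z 130. Fixed to the stapler, same axes.
- spent_mid (a point): The spent cartridge, to be taken out: dark grey block with red flags, in one of the two places of the bay. 80 long (x) x 40 wide (y), body 42 high; on its middle a light grey grip fin 50 long (x) x 16 thick (y) x 32 high; 74 mm high over all, 0.14 to 0.27 kg. This point is its centre, 37 mm above its underside, 37 below the fin's top. z up, x along it.
- full_mid (a point): The full staple cartridge, same shape, green flags, in the other place of the bay; it stays there. This point is its centre, as for the spent one.
- tray: Blue empties tray fixed to the bench, to the left or the right of the stapler: open box 142 (x) x 158 (y) x 36 mm high, walls 4 mm, with one dividing wall along x in the middle that makes two lanes along x, each 134 x 73 mm inside. Origin at the centre of its underside. The lane on its +y side already holds an old spent cartridge, the one on its -y side is empty.
- lane (a point): Centre of the floor of the tray's empty lane (floor about 4 mm above the bench); the axes of the tray: x along the lane. The cartridge goes here, its length along the lane, either way round.
- old_mid (a point): An old spent cartridge (red flags, same shape) already standing in the other lane of the tray. Its centre.

How it is judged:
On the way, in this order (a step that is already met when the one before it is completed fails the run):
1. the fingers have hold of the spent cartridge under the raised flap (value of joint flap above 0.35 rad and contact force between the fingers and spent above 1 N and x of spent_mid in the frame of stapler above 0.035 m), for 0.1 s.
2. the spent cartridge is out of the bay, in front of the machine, and the flap is shut (horizontal distance between spent_mid and flap_hinge above 0.2 m and value of joint flap below 0.06 rad), for 0.1 s.
At the end, for the whole second after the job is handed in: The spent cartridge stands upright (0.1 rad) and still on the floor of the tray's empty lane (centre within 30 mm along, 22 mm across, 30 to 43 mm above the lane floor); the flap is shut (under 0.06 rad); the full cartridge stands in its place (moved under 12 mm) (x of spent_mid in the frame of lane between -0.03 and 0.03 m and y of spent_mid in the frame of lane between -0.022 and 0.022 m and z of spent_mid in the frame of lane between 0.03 and 0.043 m and angle between each of spent_mid, full_mid's own z axis and vertical below 0.1 rad and linear speed of spent below 0.02 m/s and value of joint flap below 0.06 rad and distance of full_mid from where it was at the start of the episode below 0.012 m); the robot touches nothing.
It fails at once if the full cartridge is pulled out or shoved (more than 25 mm) (distance of full_mid from where it was at the start of the episode above 0.025 m).
It fails at once if the spent cartridge is dropped (falls freely faster than 0.6 m/s, some 20 mm) (linear speed of spent above 0.6 m/s and contact force between the fingers and spent below 0.05 N).
It fails at once if the old cartridge is knocked out of its lane (distance of old_mid from where it was at the start of the episode above 0.04 m).
It also fails if it takes over 51 s, if anything falls off the work surface, if the arm or the gripper's body presses on something with over 40 N, if the wrist force passes 120 N, or if a joint passes its speed limit or range.

### The arm

A 7-joint arm with a two-finger parallel gripper is mounted at the origin on the work surface. World frame = base frame: x ahead of the robot, y to its left, z up, the work surface at z = 0. Lengths are in m, angles in rad, forces in N, time in s.
With the tool pointing down it reaches from about 0.425 to 0.925 m from the base axis. Payload 6.8 kg.
Tool frame: the origin (TCP) lies on the centre line of the jaws, within the pads' length; the fingertips stand 19 mm ahead of it and the grasp point (between the pads) is the TCP (r.tip_extent is the y of the fingertips in the tool frame, in m); y points along the fingers, z is the direction in which the jaws open and shut, and the axes are right-handed (so a half turn about y gives the same grasp; the last joint's range is limited). The gripper opens to 85 mm and grips with 20 to 120 N. Pads are 22 mm wide; open, the fingers measure 114 mm over their backs; the gripper's body (76 mm by 85 mm) begins 54 mm behind the grasp point. The pads swing forward as they close: fully open they stand 13 mm farther back than shut.
Start: joints at [1.184, 0.477, 0.022, 1.555, -0.011, 1.109, -0.083], TCP at [0.186, -0.649, 0.224] pointing down, gripper open.
Joint ranges: [-2.96, 2.96], [-0.34, 2.1], [-1.41, 1.46], [0.24, 2.44], [-1.37, 4.51], [0.17, 1.92], [-2.96, 2.96]. Speed limits (rad/s): [2.39, 2.39, 3.14, 3.14, 3.14, 3.14, 3.14].

### API

Orientations are given as a rotation vector (axis times angle).
In Python, from bench import r gives the robot as it stands. The module is installed in compiled form; this text tells all that it offers.
- The arm moves only by the tool jog_arm, never from a script. Its argument "motion" is a list of rows, each a list of 3 entries, a list of its own where there are three numbers: the opening, from 0 (shut) to 1 (fully open), then the shift along the tool's x, y, z in m, then the turn, a rotation vector about the tool's x, y, z in degrees. A call has 1 to 10 rows; each row shifts and turns the commanded pose from where the row before left it, along the tool's axes as they then stand; what a row does not reach is not made up. A row lasts 1/12 s, in which the tool goes at most 41.7 mm and 7.16 degrees, less where a joint would pass 70% of its speed; a pose out of reach is approached as far as the arm can. A call with a gripper value outside its range is refused whole. The fingers move at their own pace and stop on an object; "force" is the grip in N (left out, the last holds). Time passes only in rows, so rows that do not move let the fingers close. It gives the time, the measured TCP pose, the force and the opening at its end, in the units of the state.
- r.get_obs(): the state, without advancing time (a new reading comes with each control period).
- r.grab_frame(name): name is "side" or "top"; returns a dict with "image" (384x512x3 uint8, red, green, blue), "range_z" (384x512 float32, m along the optical axis (not along the pixel's ray), 0 where there is no reading), "fx", "fy", "cx", "cy" (pixels), "xyz" and "orientation" of the camera in the world. Camera axes: x right, y down, z forward; pixel columns grow to the right and rows downward; lengths in m; the calibration is good to about 2 mm. A picture is of the moment at which its call begins.
- r.hand_in(): hands the job in, once; it reports no verdict.
The state is a dict: "clock": time; "joints": joint angles; "qvel": joint speeds; "tau": joint torques, N m; "tcp_pos": TCP position; "orientation": TCP orientation; "contact_force": force on the tool from outside, world axes, zero at the start; "moment": the same for the moment, N m; "grip_width": finger opening in m.
Only numpy, scipy, OpenCV 4.12 (cv2) and the standard library are available. Lean on these libraries where they do the work, as an engineer would, in place of code of your own. Each camera call takes 0.05 s, during which the arm holds its last target.

## Working session

There is one attempt and no reset: what is moved stays moved. The work goes in short steps, Python scripts to look and compute and a tool call to move; the robot and the scene stay as the last step left them, time stands still between calls to the robot, and variables do not carry over. Pictures are saved under pics/ and viewed, and the job is handed in when it is done.

Besides the shell and the picture viewer there is one more tool, called by a JSON object that holds its "method" and its "body", one argument or row to a line. jog_arm: Moves the arm, as the interface text tells. Its arguments: {"type":"object","properties":{"motion":{"type":"array","items":{"type":"array"}},"force":{"type":"number"}},"required":["motion"]}

```bash
mkdir -p pics; cat > look.py <<'E'
from bench import r
import cv2, numpy as np, pickle, sys
def grab(tag):
    for n in ("side","top"):
        f=r.grab_frame(n); pickle.dump(f,open(f"pics/{tag}_{n}.pkl","wb"))
        cv2.imwrite(f"pics/{tag}_{n}.png",cv2.resize(f["image"][:,:,::-1],(800,600),interpolation=cv2.INTER_CUBIC))
E
python3 - <<'E'
from look import *
grab("a")
for n in("side","top"):
    f=pickle.load(open(f"pics/a_{n}.pkl","rb"));print({k:v for k,v in f.items() if k not in("image","range_z")})
print(r.get_obs(), r.tip_extent)
E
```

```text
{'fx': 358.2370976674825, 'fy': 358.2370976674825, 'cx': 262.36718566587916, 'cy': 192.59881555336787, 'xyz': array([0.17016983, 0.75092261, 0.66933156]), 'orientation': array([-0.67819586,  2.47351083, -1.35729056])}
{'fx': 491.5700692038097, 'fy': 491.5700692038097, 'cx': 245.81402830575053, 'cy': 196.05029082290784, 'xyz': array([ 0.44431762, -0.01244015,  1.76364334]), 'orientation': array([-2.19820078,  2.14933631, -0.10106669])}
{'clock': 0.1, 'joints': array([ 1.1838872 ,  0.47770837,  0.02235143,  1.55637458, -0.01147526,
        1.10930486, -0.08307566]), 'qvel': array([ 0.00111647, -0.00388925, -0.00160982, -0.00240412, -0.0004776 ,
        0.00063479,  0.00133255]), 'tau': array([ 4.81621057e-03, -5.97756422e+01,  1.61371775e+00, -2.81953794e+01,
        1.27825429e-02,  5.00193695e-03,  2.88025501e-05]), 'tcp_pos': array([ 0.18558841, -0.64840387,  0.22331992]), 'orientation': array([-0.29120742,  2.07392166, -2.07052396]), 'contact_force': array([ 0.50306434,  0.77987745, -0.14060153]), 'moment': array([-0.0069292 , -0.02995337,  0.01855831]), 'grip_width': 0.08553406133554953} 0.019
```

View pics/a_side.png

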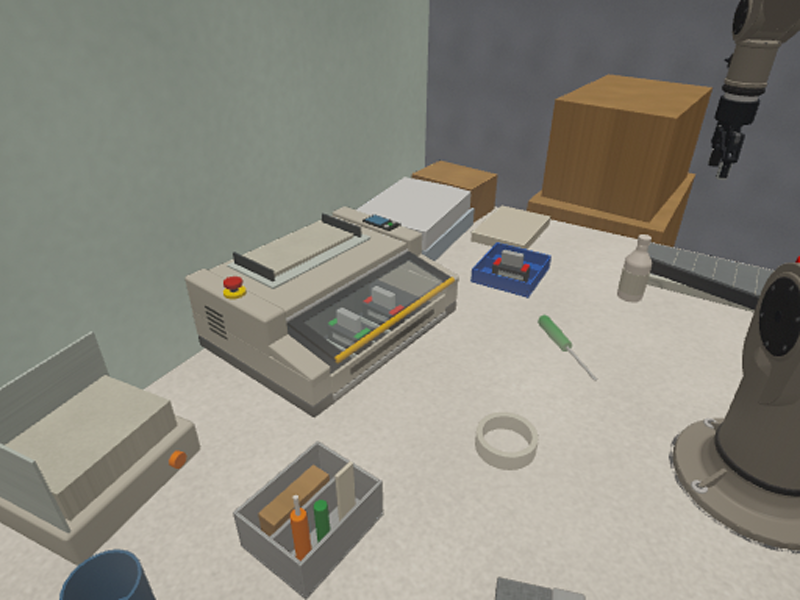

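View pics/a_top.png

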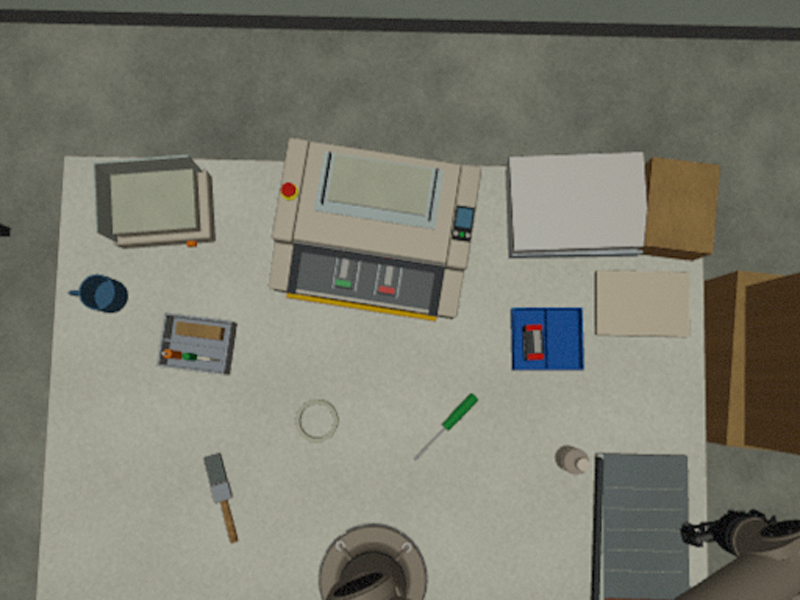

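```bash
python3 - <<'E'
import pickle,cv2
for n,(x0,y0,x1,y1) in {"top":(160,80,400,250),"side":(110,110,370,270)}.items():
    f=pickle.load(open(f"pics/a_{n}.pkl","rb"))
    c=f["image"][y0:y1,x0:x1,::-1]
    k=800/(x1-x0) if n=="top" else 3
    k=3.3 if n=="top" else 3
    cv2.imwrite(f"pics/a_{n}_crop.png",cv2.resize(c,None,fx=k,fy=k,interpolation=cv2.INTER_CUBIC))
E
```

```text
(no output)
```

View pics/a_top_crop.png

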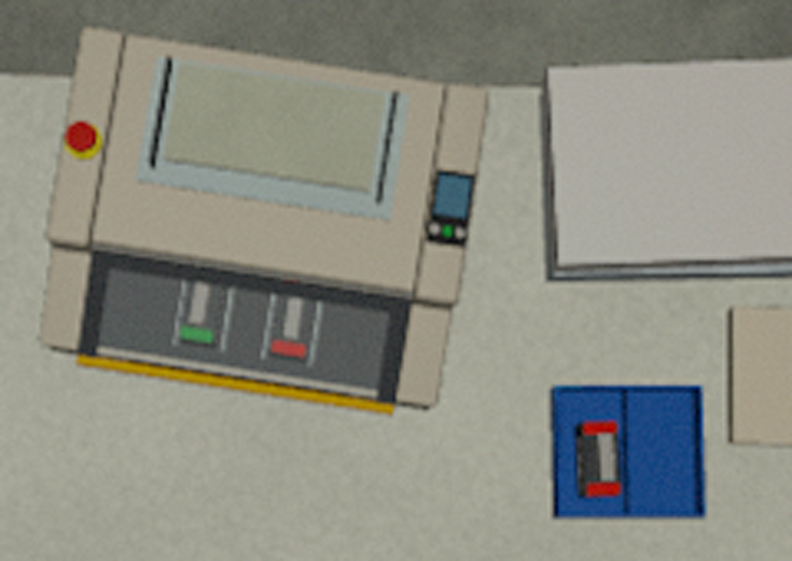

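View pics/a_side_crop.png

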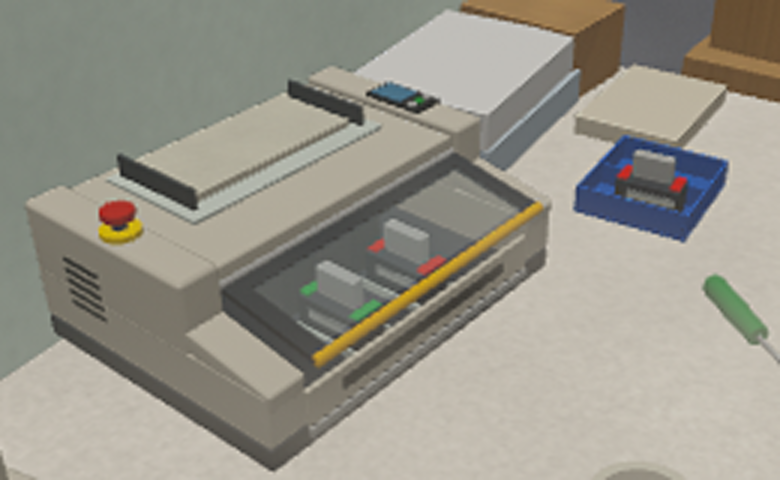

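```bash
cat > fit.py <<'E'
import pickle,numpy as np
from scipy.spatial.transform import Rotation as R
from scipy.optimize import least_squares
F={n:pickle.load(open(f"pics/a_{n}.pkl","rb")) for n in("top","side")}
def proj(n,P,F=F):
    f=F[n];C=R.from_rotvec(f["orientation"]).inv().apply(np.atleast_2d(P)-f["xyz"])
    return np.c_[f["fx"]*C[:,0]/C[:,2]+f["cx"],f["fy"]*C[:,1]/C[:,2]+f["cy"]]
T=lambda x,y:(160+x/3.3,80+y/3.3)
S=lambda x,y:(110+x/3,110+y/3)
def fit(obs,x0):
    def res(p):
        Rz=R.from_euler("z",p[2])
        return np.concatenate([(proj(n,Rz.apply(np.array(m))+[p[0],p[1],0])[0]-u) for n,m,u in obs])
    s=least_squares(res,x0); print(s.x, np.round(s.fun.reshape(-1,2),1).tolist()); return s.x
if __name__=="__main__":
    ob=[("top",(-.014,.165,.111),T(78,360)),("top",(-.014,-.165,.111),T(393,408)),
        ("side",(-.014,.165,.107),S(317,360)),("side",(-.014,-.165,.107),S(543,208)),
        ("top",(0,.21,.09),T(43,346)),("top",(0,-.21,.09),T(437,406)),
        ("side",(0,.21,0),S(275,468)),("side",(0,-.21,.0),S(547,268))]
    st=fit(ob,[.8,0,0.]) 
    h=[.071,.079,.036]
    ob=[("top",(.071,.079,.036),T(553,386)),("top",(.071,-.079,.036),T(702,386)),("top",(-.071,-.079,.036),T(705,517)),("top",(-.071,.079,.036),T(553,517)),
    ("side",(.071,.079,.036),S(622,136)),("side",(.071,-.079,.036),S(728,160)),("side",(-.071,-.079,.036),S(686,216)),("side",(-.071,.079,.036),S(576,184)),]
    tr=fit(ob,[.7,-.4,0.])
    # fin tops -> world, spent & full, in stapler frame
    Rz=R.from_euler("z",st[2])
    for y in(-.048,.048):
        P=[(.067+a,y+b,.104) for a in(-.025,.025) for b in(-.008,.008)]
        W=Rz.apply(P)+[st[0],st[1],0]
        print(y,(((proj("top",W)-[160,80])*3.3).round()).tolist(),(((proj("side",W)-[110,110])*3).round()).tolist())
    # old flags
    for nm,P in dict(bay=(.067,0,.03),spent=(.067,-.048,.067),edge=(-.014,-.048,.107),hinge=(.097,0,.13)).items():
        print(nm,Rz.apply(P)+[st[0],st[1],0])
    print("lane",R.from_euler("z",tr[2]).apply([0,-.0385,.004])+[tr[0],tr[1],0])
E
python3 fit.py
```

```text
[ 0.60911563  0.03440802 -0.13929838] [[0.0, -0.3], [1.0, 0.8], [-0.0, -0.1], [-0.4, -1.2], [-0.8, -1.5], [0.9, -0.0], [0.2, 2.6], [0.6, -0.3]]
[ 0.54305043 -0.38136823 -0.45568871] [[12.0, -9.1], [7.1, 11.4], [-11.6, 7.7], [-5.9, -13.1], [-18.8, 9.5], [-22.7, -8.6], [17.9, -12.5], [22.2, 10.0]]
-0.048 [[300.0, 341.0], [284.0, 338.0], [307.0, 293.0], [292.0, 291.0]] [[433.0, 232.0], [423.0, 238.0], [395.0, 215.0], [385.0, 222.0]]
0.048 [[208.0, 326.0], [192.0, 323.0], [216.0, 278.0], [201.0, 276.0]] [[368.0, 273.0], [357.0, 281.0], [330.0, 255.0], [318.0, 262.0]]
bay [0.67546664 0.02510518 0.03      ]
spent [ 0.66880192 -0.02242987  0.067     ]
edge [ 0.58858652 -0.01118316  0.107     ]
hinge [0.70517605 0.02093973 0.13      ]
lane [ 0.52610732 -0.41593961  0.004     ]
```

```bash
python3 - <<'E'
s=open('fit.py').read()
s=s.replace('''("side",(.071,.079,.036),S(622,136)),("side",(.071,-.079,.036),S(728,160)),("side",(-.071,-.079,.036),S(686,216)),("side",(-.071,.079,.036),S(576,184))''','''("side",(.071,-.079,.036),S(622,136)),("side",(-.071,-.079,.036),S(728,160)),("side",(-.071,.079,.036),S(686,216)),("side",(.071,.079,.036),S(576,184))''')
open('fit.py','w').write(s)
E
python3 fit.py
python3 - <<'E'
from scipy.spatial.transform import Rotation as R
print(R.from_rotvec([-0.29120742,  2.07392166, -2.07052396]).as_matrix().round(3))
E
```

```text
[ 0.60911563  0.03440802 -0.13929838] [[0.0, -0.3], [1.0, 0.8], [-0.0, -0.1], [-0.4, -1.2], [-0.8, -1.5], [0.9, -0.0], [0.2, 2.6], [0.6, -0.3]]
[ 0.54077842 -0.3799492   0.01939281] [[0.1, -0.5], [-0.3, -0.4], [-0.4, 0.3], [0.6, 0.1], [0.4, -0.6], [0.2, 0.1], [0.5, -0.0], [-0.6, 0.4]]
-0.048 [[300.0, 341.0], [284.0, 338.0], [307.0, 293.0], [292.0, 291.0]] [[433.0, 232.0], [423.0, 238.0], [395.0, 215.0], [385.0, 222.0]]
0.048 [[208.0, 326.0], [192.0, 323.0], [216.0, 278.0], [201.0, 276.0]] [[368.0, 273.0], [357.0, 281.0], [330.0, 255.0], [318.0, 262.0]]
bay [0.67546664 0.02510518 0.03      ]
spent [ 0.66880192 -0.02242987  0.067     ]
edge [ 0.58858652 -0.01118316  0.107     ]
hinge [0.70517605 0.02093973 0.13      ]
lane [ 0.541525   -0.41844196  0.004     ]
[[-0.961 -0.001  0.275]
 [-0.275  0.002 -0.961]
 [ 0.    -1.    -0.002]]
```

```bash
cat > sim.py <<'E'
import numpy as np
H=np.array([97,130.])
def hand(x,z,t,hf=12,hb=40):
    t=np.radians(t); a=np.array([-np.sin(t),np.cos(t)]); n=np.array([np.cos(t),np.sin(t)])  # a: back along, n: upper
    P=[]
    for u in np.arange(-17,54,1.): P+= [(u,hf)]
    for v in np.arange(-hf,hf,1.): P+=[(-17,v)]
    for v in np.arange(-hb,hb,1.): P+=[(54,v)]
    for u in np.arange(54,200,1.): P+=[(u,hb)]
    P=np.array(P); return np.array([x,z])+P[:,:1]*a+P[:,1:]*n, P
def phi(x,z,t,**k):
    W,P=hand(x,z,t,**k); d=W-H; rho=np.hypot(*d.T); al=np.arctan2(d[:,1],-d[:,0])
    need=np.full(len(W),-1.)
    m=(rho<113)&(rho>5); need[m]=al[m]+np.arcsin(np.minimum(1,2/rho[m]))
    m=(rho>107.4)&(rho<119.4)
    c=(rho[m]**2+113.4**2-36)/(2*rho[m]*113.4); need[m]=np.maximum(need[m],al[m]+np.arccos(np.clip(c,-1,1)))
    i=need.argmax(); cov=((W[:,0]>100)&(W[:,1]>80)&(W[:,1]<154)).any()
    return need[i]+.2,P[i],cov
if __name__=="__main__":
    import sys
    for w in [(-40,85,75),(-38,100,72),(-30,130,68),(-20,160,63),(-5,190,58),(10,212,53),(30,220,50),(45,220,48),(56,210,45),(60,195,45),(62,180,45),(62,165,45),(63,150,45),(64,130,45),(66,110,45),(67,98,45)]:
        print(w,*[(round(float(p[0]),2),p[1].tolist(),p[2]) for p in[phi(*w)]])
E
python3 sim.py
```

```text
(-40, 85, 75) (-0.8, [-17.0, 12.0], np.False_)
(-38, 100, 72) (0.03, [-17.0, 12.0], np.False_)
(-30, 130, 68) (0.32, [-8.0, 12.0], np.False_)
(-20, 160, 63) (0.6, [-5.0, 12.0], np.False_)
(-5, 190, 58) (0.89, [-6.0, 12.0], np.False_)
(10, 212, 53) (1.12, [-10.0, 12.0], np.False_)
(30, 220, 50) (1.31, [-17.0, 12.0], np.False_)
(45, 220, 48) (1.45, [-17.0, 12.0], np.False_)
(56, 210, 45) (1.53, [-17.0, 12.0], np.False_)
(60, 195, 45) (1.54, [-17.0, 12.0], np.False_)
(62, 180, 45) (1.51, [-17.0, 12.0], np.False_)
(62, 165, 45) (1.4, [54.0, 40.0], np.False_)
(63, 150, 45) (1.32, [54.0, 40.0], np.False_)
(64, 130, 45) (1.22, [54.0, 40.0], np.False_)
(66, 110, 45) (1.08, [54.0, 40.0], np.False_)
(67, 98, 45) (1.0, [115.0, 40.0], np.False_)
```

```bash
cat > plan.py <<'E'
import numpy as np
from scipy.spatial.transform import Rotation as R
YAW=-0.1393; O=np.array([.6091,.0344,0])
RZ=R.from_euler("z",YAW).as_matrix()
def pose(x,y,z,t,R0=RZ,O=O):  # stapler mm, tilt deg -> pos, rotmat
    t=np.radians(t); s,c=np.sin(t),np.cos(t)
    M=np.array([[-c,s,0],[0,0,-1],[-s,-c,0]])  # columns tool x,y,z in stapler
    return R0@np.array([x,y,z])/1e3+O, R0@M
def rows(p,M,p2,M2,n):
    """n rows straight line/slerp; shift in axes before the row's turn"""
    rv=R.from_matrix(M.T@M2).as_rotvec(); out=[]
    Rc=M.copy(); pc=p.copy()
    for i in range(n):
        tgt=p+(p2-p)*(i+1)/n; Rt=M@R.from_rotvec(rv*(i+1)/n).as_matrix()
        out.append(((Rc.T@(tgt-pc)).round(4).tolist(),np.degrees(R.from_matrix(Rc.T@Rt).as_rotvec()).round(2).tolist()))
        pc,Rc=tgt,Rt
    return out
def cur():
    from bench import r
    o=r.get_obs(); return o["tcp_pos"],R.from_rotvec(o["orientation"]).as_matrix(),o
def inst(p,M):
    q=RZ.T@(p-O)*1e3; m=RZ.T@M
    return q.round(1), "tilt",round(float(np.degrees(np.arctan2(m[0,1],-m[2,1]))),1),"zax",m[:,2].round(3)
E
python3 - <<'E'
from plan import *
from sim import phi
p,M,o=cur(); 
p2,M2=pose(-90,-48,150,30); print(p2)
for x in rows(p,M,p2,M2,30)[::6]: print(x)
w=[]
for f in np.arange(0,1.46,.2):
    th=f-.2; b=np.array([97-113.4*np.cos(th),130+113.4*np.sin(th)]); t=np.radians(47); a=np.array([-np.sin(t),np.cos(t)]);n=np.array([np.cos(t),np.sin(t)])
    T=b+12*a-18*n; print(f.round(2),T.round(),phi(*T,47))
E
```

```text
[ 0.51330699 -0.00063855  0.15      ]
([-0.0164, 0.0025, -0.0177], [0.21, 0.78, 0.99])
([-0.0146, 0.0037, -0.0191], [0.21, 0.78, 0.99])
([-0.0126, 0.0046, -0.0203], [0.21, 0.78, 0.99])
([-0.0104, 0.0054, -0.0213], [0.21, 0.78, 0.99])
([-0.008, 0.0058, -0.0222], [0.21, 0.78, 0.99])
0.0 [-35. 102.] (np.float64(-5.273559366969494e-16), array([-12.,  12.]), np.False_)
0.2 [-37. 125.] (np.float64(0.1999999999999996), array([-12.,  12.]), np.False_)
0.4 [-35. 148.] (np.float64(0.4000000000000013), array([-12.,  12.]), np.False_)
0.6 [-29. 169.] (np.float64(0.600000000000003), array([-12.,  12.]), np.False_)
0.8 [-18. 189.] (np.float64(0.7999999999999992), array([-12.,  12.]), np.False_)
1.0 [ -3. 206.] (np.float64(0.9999999999999984), array([-12.,  12.]), np.False_)
1.2 [ 15. 220.] (np.float64(1.2000000000000002), array([-12.,  12.]), np.False_)
1.4 [ 35. 231.] (np.float64(1.4000000000000006), array([-12.,  12.]), np.False_)
```

{"method": "jog_arm", "body": {
  "motion": [
    [0.5, [-0.024, 0, -0.027], [0, 0, 0]],
    [0.5, [-0.024, 0, -0.027], [0, 0, 0]],
    [0.5, [-0.024, 0, -0.027], [0, 0, 0]],
    [0.5, [-0.024, 0, -0.027], [0, 0, 0]],
    [0.5, [-0.024, 0, -0.027], [0, 0, 0]],
    [0.5, [-0.024, 0, -0.027], [0, 0, 0]],
    [0.5, [-0.024, 0, -0.027], [0, 0, 0]],
    [0.5, [-0.024, 0, -0.027], [0, 0, 0]],
    [0.5, [-0.024, 0, -0.027], [0, 0, 0]],
    [0.5, [-0.024, 0, -0.027], [0, 0, 0]]
  ],
  "force": 60
}}

```text
clock: 0.93
tcp_pos: [0.3424, -0.3215, 0.224]
orientation: [-0.291, 2.073, -2.072]
contact_force: [-0.4, 0.1, 0.3]
grip_width: 0.0426
```

```bash
python3 - <<'E'
from plan import *
p,M,o=cur(); print(o["clock"],o["joints"].round(3),p.round(4),inst(p,M))
p2,M2=pose(-90,-48,150,30)
for x in rows(p,M,p2,M2,12): print(x)
E
```

```text
0.9333 [ 0.765  0.146 -0.158  2.02   0.028  0.978 -0.699] [ 0.3424 -0.3215  0.224 ] (array([-214.7, -389.5,  224. ]), 'tilt', -0.0, 'zax', array([ 0.406, -0.914, -0.   ]))
([-0.0211, 0.0062, -0.0218], [0.52, 1.95, 2.46])
([-0.02, 0.0068, -0.0225], [0.52, 1.95, 2.46])
([-0.0189, 0.0075, -0.0233], [0.52, 1.95, 2.46])
([-0.0178, 0.0081, -0.024], [0.52, 1.95, 2.46])
([-0.0166, 0.0086, -0.0246], [0.52, 1.95, 2.46])
([-0.0154, 0.009, -0.0253], [0.52, 1.95, 2.46])
([-0.0141, 0.0094, -0.0258], [0.52, 1.95, 2.46])
([-0.0128, 0.0098, -0.0264], [0.52, 1.95, 2.46])
([-0.0115, 0.0101, -0.0269], [0.52, 1.95, 2.46])
([-0.0101, 0.0103, -0.0274], [0.52, 1.95, 2.46])
([-0.0087, 0.0104, -0.0278], [0.52, 1.95, 2.46])
([-0.0073, 0.0105, -0.0281], [0.52, 1.95, 2.46])
```

{"method": "jog_arm", "body": {
  "motion": [
    [0.5, [-0.0211, 0.0062, -0.0218], [0.5, 1.95, 2.5]],
    [0.5, [-0.02, 0.0068, -0.0225], [0.5, 1.95, 2.5]],
    [0.5, [-0.0189, 0.0075, -0.0233], [0.5, 1.95, 2.5]],
    [0.5, [-0.0178, 0.0081, -0.024], [0.5, 1.95, 2.5]],
    [0.5, [-0.0166, 0.0086, -0.0246], [0.5, 1.95, 2.5]],
    [0.5, [-0.0154, 0.009, -0.0253], [0.5, 1.95, 2.5]],
    [0.5, [-0.0141, 0.0094, -0.0258], [0.5, 1.95, 2.5]],
    [0.5, [-0.0128, 0.0098, -0.0264], [0.5, 1.95, 2.5]],
    [0.5, [-0.0115, 0.0101, -0.0269], [0.5, 1.95, 2.5]],
    [0.5, [-0.0101, 0.0103, -0.0274], [0.5, 1.95, 2.5]]
  ]
}}

```text
clock: 1.77
tcp_pos: [0.4759, -0.0718, 0.166]
orientation: [0.47, 1.981, -2.04]
contact_force: [-0.9, -0.7, 0.1]
grip_width: 0.0427
```

```bash
python3 - <<'E'
from plan import *
p,M,o=cur(); print(o["clock"],o["joints"].round(3),p.round(4),inst(p,M))
p2,M2=pose(-70,-48,85,45)
for x in rows(p,M,p2,M2,6): print(x)
E
```

```text
1.7667 [ 0.345  0.077 -0.364  2.348  0.227  0.315 -1.831] [ 0.4759 -0.0718  0.166 ] (array([-117.2, -123.7,  166. ]), 'tilt', 23.8, 'zax', array([ 0.088, -0.996,  0.018]))
([-0.0028, 0.0158, -0.0121], [0.33, 0.8, 3.53])
([-0.0017, 0.0158, -0.0122], [0.33, 0.8, 3.53])
([-0.0005, 0.0158, -0.0124], [0.33, 0.8, 3.53])
([0.0006, 0.0158, -0.0124], [0.33, 0.8, 3.53])
([0.0017, 0.0156, -0.0125], [0.33, 0.8, 3.53])
([0.0029, 0.0154, -0.0126], [0.33, 0.8, 3.53])
```

```bash
python3 - <<'E'
from plan import *
p,M,o=cur()
p2,M2=pose(-62,-48,80,38)
for x in rows(p,M,p2,M2,6): print(x)
E
```

```text
([-0.0037, 0.0171, -0.012], [0.28, 0.82, 2.36])
([-0.0028, 0.0171, -0.0122], [0.28, 0.82, 2.36])
([-0.002, 0.0172, -0.0123], [0.28, 0.82, 2.36])
([-0.0011, 0.0172, -0.0124], [0.28, 0.82, 2.36])
([-0.0002, 0.0171, -0.0125], [0.28, 0.82, 2.36])
([0.0007, 0.0171, -0.0126], [0.28, 0.82, 2.36])
```

{"method": "jog_arm", "body": {
  "motion": [
    [0.5, [-0.0037, 0.0171, -0.012], [0.3, 0.8, 2.4]],
    [0.5, [-0.0028, 0.0171, -0.0122], [0.3, 0.8, 2.4]],
    [0.5, [-0.002, 0.0172, -0.0123], [0.3, 0.8, 2.4]],
    [0.5, [-0.0011, 0.0172, -0.0124], [0.3, 0.8, 2.4]],
    [0.5, [0, 0.0171, -0.0125], [0.3, 0.8, 2.4]],
    [0.5, [0.0007, 0.0171, -0.0126], [0.3, 0.8, 2.4]],
    [0.5, [0, 0, 0], [0, 0, 0]]
  ]
}}

```text
clock: 2.35
tcp_pos: [0.5105, -0.0481, 0.1352]
orientation: [0.618, 1.895, -2.025]
contact_force: [0.3, 0.9, -0.1]
grip_width: 0.043
```

```bash
python3 - <<'E'
from plan import *
p,M,o=cur(); print(o["clock"],o["joints"].round(3),p.round(4),inst(p,M))
p2,M2=pose(-38,-48,85,47)
for x in rows(p,M,p2,M2,4): print(x)
from look import *
grab("b")
E
```

```text
2.35 [-0.062  0.16  -0.067  2.41   1.184  0.171 -2.93 ] [ 0.5105 -0.0481  0.1352] (array([-86.2, -95.4, 135.2]), 'tilt', 30.1, 'zax', array([ 0.033, -0.999,  0.038]))
([-0.0047, 0.0167, -0.0119], [-0.13, 0.71, 4.24])
([-0.0033, 0.017, -0.0119], [-0.13, 0.71, 4.24])
([-0.0019, 0.0172, -0.0119], [-0.13, 0.71, 4.24])
([-0.0005, 0.0174, -0.0119], [-0.13, 0.71, 4.24])
```

View pics/b_side.png

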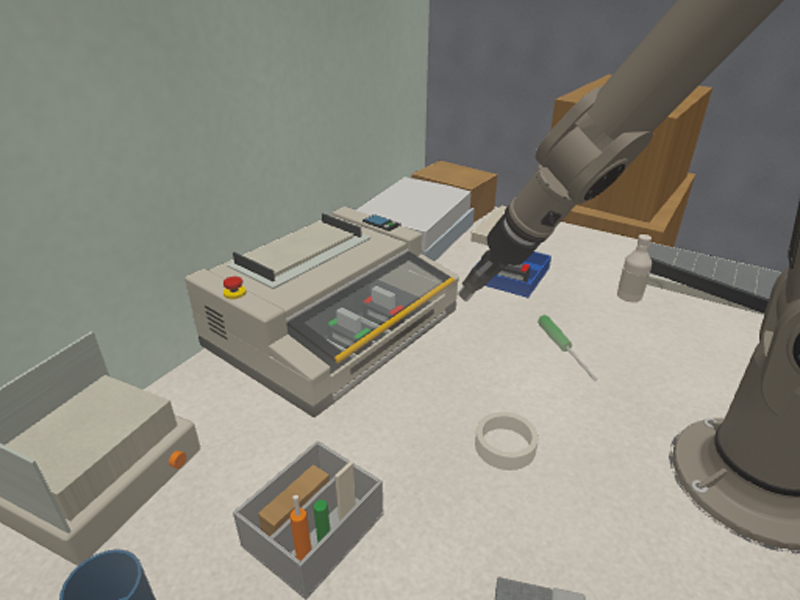

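{"method": "jog_arm", "body": {
  "motion": [
    [0.5, [0, 0, 0], [0, -7, 0]],
    [0.5, [0, 0, 0], [0, -7, 0]],
    [0.5, [0, 0, 0], [0, -7, 0]],
    [0.5, [0, 0, 0], [0, -7, 0]],
    [0.5, [0, 0, 0], [0, -7, 0]],
    [0.5, [0, 0, 0], [0, -7, 0]],
    [0.5, [0, 0, 0], [0, -7, 0]],
    [0.5, [0, 0, 0], [0, -7, 0]],
    [0.5, [0, 0, 0], [0, -7, 0]],
    [0.5, [0, 0, 0], [0, -7, 0]]
  ]
}}

```text
clock: 3.28
tcp_pos: [0.509, -0.0539, 0.1359]
orientation: [-0.554, 1.098, -1.699]
contact_force: [-0.5, -0.5, 0.8]
grip_width: 0.0428
```

```bash
python3 - <<'E'
from plan import *
p,M,o=cur(); print(o["clock"],o["joints"].round(3),p.round(4),inst(p,M))
E
```

```text
3.2833 [ 0.069  0.164 -0.196  2.404  1.2    0.193 -1.71 ] [ 0.509  -0.0539  0.1359] (array([ -86.8, -101.3,  135.9]), 'tilt', 30.0, 'zax', array([ 0.823, -0.297,  0.484]))
```

Works: joint 7 is unwinding. Continue the half turn.

{"method": "jog_arm", "body": {
  "motion": [
    [0.5, [0, 0, 0], [0, -7, 0]],
    [0.5, [0, 0, 0], [0, -7, 0]],
    [0.5, [0, 0, 0], [0, -7, 0]],
    [0.5, [0, 0, 0], [0, -7, 0]],
    [0.5, [0, 0, 0], [0, -7, 0]],
    [0.5, [0, 0, 0], [0, -7, 0]],
    [0.5, [0, 0, 0], [0, -7, 0]],
    [0.5, [0, 0, 0], [0, -7, 0]],
    [0.5, [0, 0, 0], [0, -7, 0]],
    [0.5, [0, 0, 0], [0, -7, 0]]
  ]
}}

```text
clock: 4.12
tcp_pos: [0.509, -0.0539, 0.1359]
orientation: [-1.331, 0.193, -1.001]
contact_force: [-0.7, 0.6, -0.2]
grip_width: 0.0429
```

```bash
cat >> plan.py <<'E'
def posef(*a,**k):
    p,M=pose(*a,**k); return p, M@np.diag([-1,1,-1.])
def info():
    p,M,o=cur(); print(round(float(o["clock"]),2),o["joints"].round(2),inst(p,M),o["contact_force"].round(1),round(float(o["grip_width"]),4)); return p,M
E
python3 - <<'E'
from plan import *
p,M=info()
p2,M2=posef(-75,-48,110,38)
for x in rows(p,M,p2,M2,8): print(x)
E
```

```text
4.12 [ 0.16  0.17 -0.3   2.4   1.22  0.21 -0.5 ] (array([ -86.9, -101.3,  135.9]), 'tilt', 30.0, 'zax', array([0.533, 0.795, 0.288])) [-0.7  0.6 -0.2] 0.0429
([-0.0044, 0.0034, 0.0052], [0.47, -4.64, -0.91])
([-0.004, 0.0034, 0.0055], [0.47, -4.64, -0.91])
([-0.0036, 0.0034, 0.0058], [0.47, -4.64, -0.91])
([-0.0031, 0.0034, 0.006], [0.47, -4.64, -0.91])
([-0.0027, 0.0034, 0.0062], [0.47, -4.64, -0.91])
([-0.0023, 0.0034, 0.0064], [0.47, -4.64, -0.91])
([-0.0018, 0.0034, 0.0065], [0.47, -4.64, -0.91])
([-0.0013, 0.0034, 0.0066], [0.47, -4.64, -0.91])
```

{"method": "jog_arm", "body": {
  "motion": [
    [0.5, [-0.0044, 0.0034, 0.0052], [0.5, -4.6, -0.9]],
    [0.5, [-0.004, 0.0034, 0.0055], [0.5, -4.6, -0.9]],
    [0.5, [-0.0036, 0.0034, 0.0058], [0.5, -4.6, -0.9]],
    [0.5, [-0.0031, 0.0034, 0.006], [0.5, -4.6, -0.9]],
    [0.5, [-0.0027, 0.0034, 0.0062], [0.5, -4.6, -0.9]],
    [0.5, [-0.0023, 0.0034, 0.0064], [0.5, -4.6, -0.9]],
    [0.5, [-0.0018, 0.0034, 0.0065], [0.5, -4.6, -0.9]],
    [0.5, [-0.0013, 0.0034, 0.0066], [0.5, -4.6, -0.9]],
    [0.5, [0, 0, 0], [0, 0, 0]]
  ]
}}

```text
clock: 4.87
tcp_pos: [0.5277, -0.0013, 0.109]
orientation: [-1.538, -0.401, -0.635]
contact_force: [-0.1, -0.4, -1.4]
grip_width: 0.0431
```

```bash
python3 - <<'E'
from plan import *
p,M=info()
p2,M2=posef(-62,-48,85,45)
for x in rows(p,M,p2,M2,6): print(x)
E
```

```text
4.87 [ 0.7   0.47 -1.09  2.44  1.91  0.65 -0.55] (array([-75.7, -46.6, 109. ]), 'tilt', 37.8, 'zax', array([0.009, 1.   , 0.016])) [-0.1 -0.4 -1.4] 0.0431
([-0.0006, 0.0046, -0.0003], [-0.06, -0.17, -1.21])
([-0.0007, 0.0045, -0.0003], [-0.06, -0.17, -1.21])
([-0.0008, 0.0045, -0.0003], [-0.06, -0.17, -1.21])
([-0.0009, 0.0045, -0.0003], [-0.06, -0.17, -1.21])
([-0.001, 0.0045, -0.0002], [-0.06, -0.17, -1.21])
([-0.0011, 0.0045, -0.0002], [-0.06, -0.17, -1.21])
```

```bash
python3 - <<'E'
from plan import *
p,M=info()
p2,M2=posef(-52,-48,80,41)
for x in rows(p,M,p2,M2,6): print(x)
E
```

```text
4.87 [ 0.7   0.47 -1.09  2.44  1.91  0.65 -0.55] (array([-75.7, -46.6, 109. ]), 'tilt', 37.8, 'zax', array([0.009, 1.   , 0.016])) [-0.1 -0.4 -1.4] 0.0431
([0.0002, 0.0062, -0.0003], [-0.07, -0.17, -0.54])
([0.0001, 0.0062, -0.0003], [-0.07, -0.17, -0.54])
([0.0, 0.0062, -0.0003], [-0.07, -0.17, -0.54])
([-0.0, 0.0062, -0.0003], [-0.07, -0.17, -0.54])
([-0.0001, 0.0062, -0.0002], [-0.07, -0.17, -0.54])
([-0.0001, 0.0062, -0.0002], [-0.07, -0.17, -0.54])
```

{"method": "jog_arm", "body": {
  "motion": [
    [0.5, [0, 0.0062, -0.0003], [0, -0.2, -0.5]],
    [0.5, [0, 0.0062, -0.0003], [0, -0.2, -0.5]],
    [0.5, [0, 0.0062, -0.0003], [0, -0.2, -0.5]],
    [0.5, [0, 0.0062, -0.0003], [0, -0.2, -0.5]],
    [0.5, [0, 0.0062, 0], [0, -0.2, -0.5]],
    [0.5, [0, 0.0062, 0], [0, -0.2, -0.5]],
    [0.5, [0, 0, 0], [0, 0, 0]]
  ]
}}

```text
clock: 5.45
tcp_pos: [0.5516, -0.008, 0.0799]
orientation: [-1.548, -0.459, -0.662]
contact_force: [1.4, 0.0, -0.8]
grip_width: 0.0428
```

```bash
python3 - <<'E'
from plan import *
p,M=info()
p2,M2=posef(-34,-48,84,43)
for x in rows(p,M,p2,M2,4): print(x)
from look import *
grab("c")
f=pickle.load(open("pics/c_side.pkl","rb"))
cv2.imwrite("pics/c_crop.png",cv2.resize(f["image"][110:270,200:400,::-1],None,fx=4,fy=3.7,interpolation=cv2.INTER_CUBIC))
E
```

```text
5.45 [ 0.66  0.62 -1.06  2.43  2.09  0.82 -0.63] (array([-51. , -50. ,  79.9]), 'tilt', 40.8, 'zax', array([-0.003,  1.   , -0.005])) [ 1.4  0.  -0.8] 0.0428
([0.0039, 0.002, 0.0005], [0.02, 0.08, -0.55])
([0.0039, 0.0021, 0.0005], [0.02, 0.08, -0.55])
([0.0039, 0.0021, 0.0005], [0.02, 0.08, -0.55])
([0.0038, 0.0021, 0.0005], [0.02, 0.08, -0.55])
```

View pics/c_crop.png

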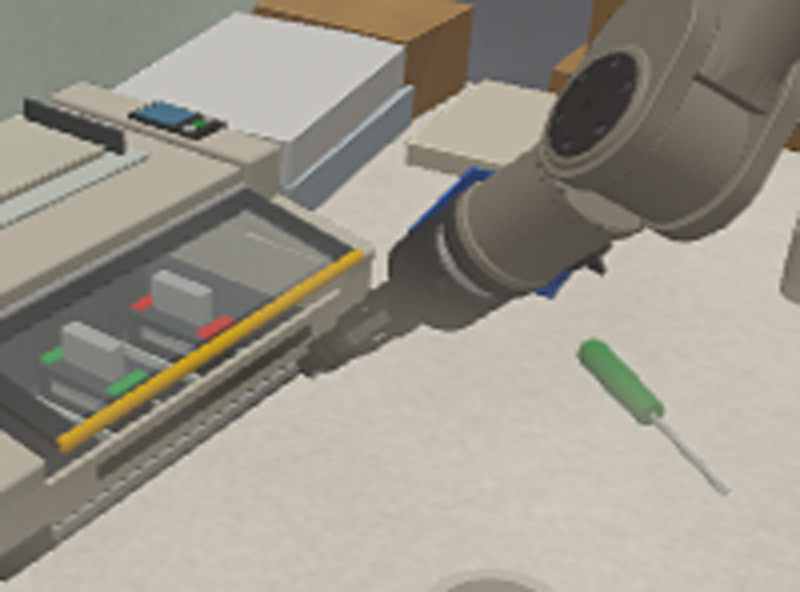

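```bash
cat > arc.py <<'E'
from plan import *
from sim import phi
def arc(f,t,u=12,h=18):
    th=f-.2; b=np.array([97-113.4*np.cos(th),130+113.4*np.sin(th)]); t=np.radians(t); a=np.array([-np.sin(t),np.cos(t)]);n=np.array([np.cos(t),np.sin(t)])
    return b+u*a-h*n
def chain(p,M,W):
    for i,(x,z,t,n) in enumerate(W):
        p2,M2=posef(x,-49,z,t)
        print("->",np.round((x,z,t)),"phi %.2f"%phi(x,z,t)[0])
        for k in rows(p,M,p2,M2,n): print("  ",k)
        p,M=p2,M2
E
python3 - <<'E'
from arc import *
p,M=info()
W=[(-34,84,43,3)]+[(*arc(f,t),t,2) for f,t in((0,43),(.2,44),(.4,45),(.6,46))]
chain(p,M,W)
E
```

```text
5.55 [ 0.66  0.62 -1.06  2.43  2.09  0.81 -0.63] (array([-51.2, -48.9,  80.9]), 'tilt', 40.9, 'zax', array([-0.005,  1.   , -0.004])) [-1.1  0.5  0.6] 0.0427
-> [-34  84  43] phi -0.80
   ([0.005, 0.003, -0.0001], [-0.01, 0.12, -0.71])
   ([0.005, 0.003, -0.0001], [-0.01, 0.12, -0.71])
   ([0.0049, 0.0031, -0.0001], [-0.01, 0.12, -0.71])
-> [-35. 104.  43.] phi 0.00
   ([0.0063, -0.0078, 0.0], [0.0, 0.0, 0.0])
   ([0.0063, -0.0078, -0.0], [0.0, 0.0, 0.0])
-> [-38. 126.  44.] phi 0.20
   ([0.0068, -0.0089, -0.0], [0.0, 0.0, -0.5])
   ([0.0068, -0.0088, 0.0], [0.0, -0.0, -0.5])
-> [-35. 148.  45.] phi 0.40
   ([0.0085, -0.0072, -0.0], [-0.0, -0.0, -0.5])
   ([0.0086, -0.0071, 0.0], [-0.0, -0.0, -0.5])
-> [-29. 170.  46.] phi 0.60
   ([0.0099, -0.0051, 0.0], [0.0, 0.0, -0.5])
   ([0.01, -0.005, -0.0], [-0.0, 0.0, -0.5])
```

{"method": "jog_arm", "body": {
  "motion": [
    [0.5, [0.005, 0.005, 0], [0, 0, -0.7]],
    [0.5, [0.005, 0.005, 0], [0, 0, -0.7]],
    [0.5, [0.005, 0.005, 0], [0, 0, -0.7]],
    [0.5, [0.0063, -0.0078, 0], [0, 0, 0]],
    [0.5, [0.0063, -0.0078, 0], [0, 0, 0]],
    [0.5, [0.0068, -0.0088, 0], [0, 0, -0.5]]
  ]
}}

```text
clock: 6.05
tcp_pos: [0.5713, -0.0076, 0.1111]
orientation: [-1.536, -0.499, -0.697]
contact_force: [-0.1, 0.0, 1.0]
grip_width: 0.0427
```

```bash
python3 - <<'E'
from arc import *
p,M=info()
from look import *
grab("d")
f=pickle.load(open("pics/d_side.pkl","rb"))
cv2.imwrite("pics/d_crop.png",cv2.resize(f["image"][110:270,200:400,::-1],None,fx=4,fy=3.7,interpolation=cv2.INTER_CUBIC))
E
```

```text
6.05 [ 0.69  0.57 -1.09  2.41  2.09  0.79 -0.61] (array([-31.6, -46.8, 111.1]), 'tilt', 43.6, 'zax', array([-0.007,  1.   , -0.001])) [-0.1  0.   1. ] 0.0427
```

View pics/d_crop.png

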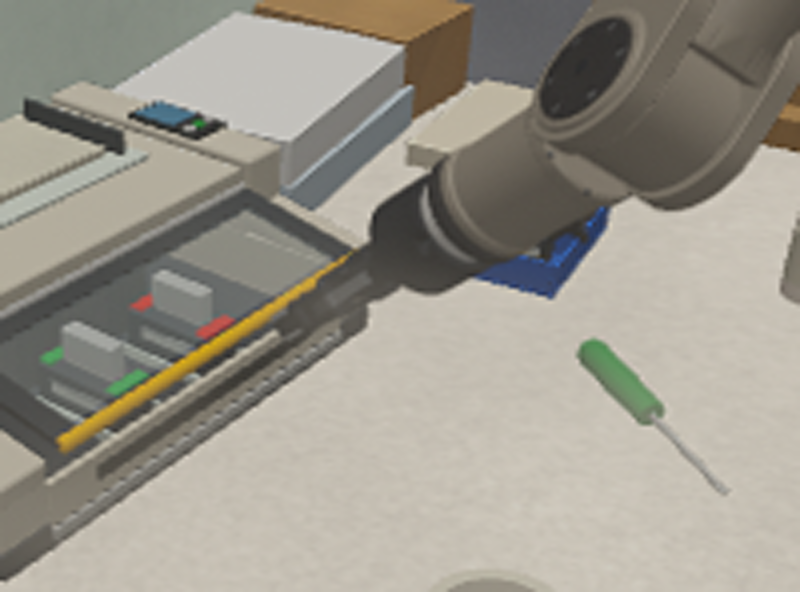

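```bash
python3 - <<'E'
from arc import *
p,M=info()
W=[(*arc(f,t,u=6),t,2) for f,t in((.2,44),(.4,45),(.6,46),(.8,47),(1.0,48))]
chain(p,M,W)
E
```

```text
6.15 [ 0.69  0.57 -1.09  2.41  2.09  0.79 -0.61] (array([-31.4, -46.8, 112.2]), 'tilt', 43.7, 'zax', array([-0.008,  1.   , -0.002])) [ 0.5  0.6 -0.1] 0.0427
-> [-34. 122.  44.] phi 0.20
   ([0.0025, -0.0042, -0.0011], [-0.11, 0.2, -0.13])
   ([0.0025, -0.0042, -0.0011], [-0.11, 0.2, -0.13])
-> [-31. 144.  45.] phi 0.40
   ([0.0086, -0.0072, -0.0], [-0.0, -0.0, -0.5])
   ([0.0086, -0.0071, -0.0], [-0.0, -0.0, -0.5])
-> [-24. 165.  46.] phi 0.60
   ([0.01, -0.0051, -0.0], [0.0, 0.0, -0.5])
   ([0.01, -0.005, 0.0], [-0.0, 0.0, -0.5])
-> [-13. 185.  47.] phi 0.80
   ([0.0109, -0.0028, -0.0], [0.0, 0.0, -0.5])
   ([0.0109, -0.0027, -0.0], [-0.0, -0.0, -0.5])
-> [  1. 202.  48.] phi 1.00
   ([0.0113, -0.0004, -0.0], [-0.0, 0.0, -0.5])
   ([0.0113, -0.0003, 0.0], [-0.0, 0.0, -0.5])
```

{"method": "jog_arm", "body": {
  "motion": [
    [0.5, [0.0025, -0.0042, -0.0011], [0, 0.2, -0.1]],
    [0.5, [0.0025, -0.0042, -0.0011], [0, 0.2, -0.1]],
    [0.5, [0.0086, -0.0072, 0], [0, 0, -0.5]],
    [0.5, [0.0086, -0.0071, 0], [0, 0, -0.5]],
    [0.5, [0.01, -0.0051, 0], [0, 0, -0.5]],
    [0.5, [0.01, -0.005, 0], [0, 0, -0.5]]
  ]
}}

```text
clock: 6.65
tcp_pos: [0.5773, -0.011, 0.164]
orientation: [-1.528, -0.525, -0.73]
contact_force: [-0.2, -0.6, 0.1]
grip_width: 0.0428
```

```bash
python3 - <<'E'
from arc import *
p,M=info()
from look import *
grab("e")
f=pickle.load(open("pics/e_side.pkl","rb"))
cv2.imwrite("pics/e_crop.png",cv2.resize(f["image"][90:250,170:370,::-1],None,fx=4,fy=3.7,interpolation=cv2.INTER_CUBIC))
W=[(*arc(f,t,u=6),t,2) for f,t in((.8,47),(1.0,48),(1.2,48),(1.4,48))]
chain(p,M,W)
E
```

```text
6.65 [ 0.76  0.43 -1.14  2.39  2.01  0.67 -0.57] (array([-25.2, -49.3, 164. ]), 'tilt', 45.8, 'zax', array([-0.003,  1.   ,  0.003])) [-0.2 -0.6  0.1] 0.0428
-> [-13. 185.  47.] phi 0.80
   ([0.0117, -0.003, 0.0002], [-0.12, -0.01, -0.62])
   ([0.0117, -0.0029, 0.0002], [-0.12, -0.01, -0.62])
-> [  1. 202.  48.] phi 1.00
   ([0.0113, -0.0004, -0.0], [-0.0, 0.0, -0.5])
   ([0.0113, -0.0003, 0.0], [-0.0, 0.0, -0.5])
-> [ 19. 216.  48.] phi 1.20
   ([0.0112, 0.0019, 0.0], [0.0, 0.0, 0.0])
   ([0.0112, 0.0019, 0.0], [0.0, 0.0, 0.0])
-> [ 39. 226.  48.] phi 1.42
   ([0.0106, 0.0041, -0.0], [0.0, 0.0, 0.0])
   ([0.0106, 0.0041, 0.0], [0.0, 0.0, 0.0])
```

View pics/e_crop.png

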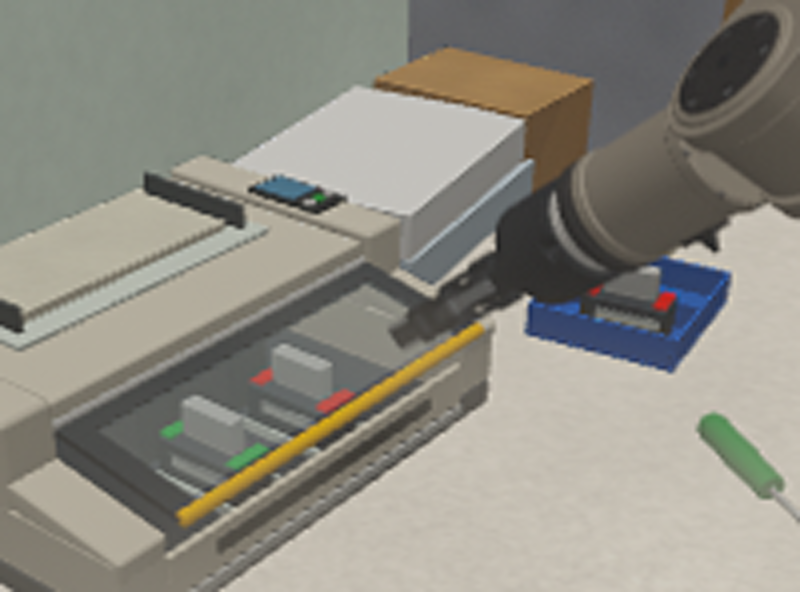

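```bash
python3 - <<'E'
import pickle
from plan import *
def pts(tag,n="side"):
    f=pickle.load(open(f"pics/{tag}_{n}.pkl","rb")); z=f["range_z"]
    v,u=np.mgrid[:384,:512]
    C=np.stack([(u-f["cx"])/f["fx"]*z,(v-f["cy"])/f["fy"]*z,z],-1)
    W=R.from_rotvec(f["orientation"]).apply(C.reshape(-1,3))+f["xyz"]
    return ((W-O)@RZ*1e3).reshape(384,512,3),f["image"],z
P,im,z=pts("e")
# hand points: dark, above z 140, near
m=(P[...,2]>135)&(P[...,1]>-130)&(P[...,1]<20)&(P[...,0]<40)&(P[...,0]>-120)&(z>0)
Q=P[m]; print(len(Q))
# in TCP frame
p,M,o=cur()
t=np.radians(45.8); a=np.array([-np.sin(t),0,np.cos(t)]);n=np.array([np.cos(t),0,np.sin(t)])
d=Q-np.array([-25.2,-49.3,164]); U=d@a; V=d@n; Y=d[:,1]
for lo in range(-40,110,6):
    k=(U>=lo)&(U<lo+6)
    if k.sum(): print(lo,k.sum(),"V",V[k].min().round(),V[k].max().round(),"Y",Y[k].min().round(),Y[k].max().round())
# yellow bar
P,im,z=pts("a")
i=im.astype(int); m=(i[...,0]>150)&(i[...,2]<70)&(i[...,1]>100)&(P[...,2]>60)&(P[...,2]<140)&(abs(P[...,1])<170)
Q=P[m]; print(len(Q),np.percentile(Q,[5,50,95],axis=0).round(1))
P,im,z=pts("a","top")
i=im.astype(int); m=(i[...,0]>150)&(i[...,2]<70)&(i[...,1]>100)&(P[...,2]>60)&(P[...,2]<140)&(abs(P[...,1])<170)
Q=P[m]; print(len(Q),np.percentile(Q,[5,50,95],axis=0).round(1))
E
```

```text
425
8 4 V -9.0 7.0 Y 26.0 28.0
14 5 V -10.0 9.0 Y 26.0 33.0
20 14 V -12.0 9.0 Y 26.0 36.0
26 11 V -10.0 9.0 Y 25.0 36.0
32 10 V -11.0 8.0 Y 27.0 36.0
38 5 V -8.0 6.0 Y -22.0 35.0
44 1 V -10.0 -10.0 Y -22.0 -22.0
50 1 V -14.0 -14.0 Y -28.0 -28.0
56 9 V -8.0 10.0 Y 50.0 53.0
62 20 V -13.0 12.0 Y -21.0 55.0
68 9 V -12.0 14.0 Y 27.0 57.0
74 18 V -17.0 15.0 Y 16.0 59.0
80 20 V -18.0 16.0 Y 15.0 61.0
86 30 V -17.0 16.0 Y 20.0 62.0
92 25 V -17.0 15.0 Y -12.0 64.0
98 23 V -18.0 18.0 Y -10.0 66.0
104 36 V -20.0 17.0 Y 17.0 67.0
270 [[ -18.5 -136.8  108.2]
 [ -15.1   29.3  111.2]
 [ -10.8  155.9  113.5]]
214 [[ -16.3 -140.4  105.4]
 [ -13.     1.   110.9]
 [  -9.2  146.7  117.1]]
```

```bash
python3 - <<'E'
import pickle,cv2
from plan import *
import fit
f=pickle.load(open("pics/e_side.pkl","rb"))
im=f["image"][:,:,::-1].copy(); im=cv2.resize(im[110:220,210:340],None,fx=6,fy=5.4,interpolation=cv2.INTER_CUBIC)
t=np.radians(45.8); a=np.array([-np.sin(t),0,np.cos(t)]);n=np.array([np.cos(t),0,np.sin(t)])
for u,c in((-19,(0,0,255)),(0,(0,255,255)),(20,(0,255,0)),(54,(255,0,0))):
    for y in(-28,28):
        W=RZ@(np.array([-25.2,-49.3+y,164])+u*a)/1e3+O
        q=fit.proj("side",W)[0]; print(u,y,q, f["range_z"][int(round(q[1])),int(round(q[0]))])
        cv2.circle(im,(int((q[0]-210)*6),int((q[1]-110)*5.4)),4,c,-1)
cv2.imwrite("pics/e_ov.png",im)
E
```

```text
-19 -28 [273.49133646 176.68531606] 0.9187354
-19 28 [261.43194193 184.50467029] 1.0597446
0 -28 [277.47079514 174.18558137] 0.8963544
0 28 [265.38831751 182.02296278] 1.076085
20 -28 [281.78116426 171.47798215] 0.8740397
20 28 [269.6783419  179.33196807] 0.95877206
54 -28 [289.41062291 166.68546538] 0.88385934
54 28 [277.28368919 174.56137765] 0.89601797
```

View pics/e_ov.png

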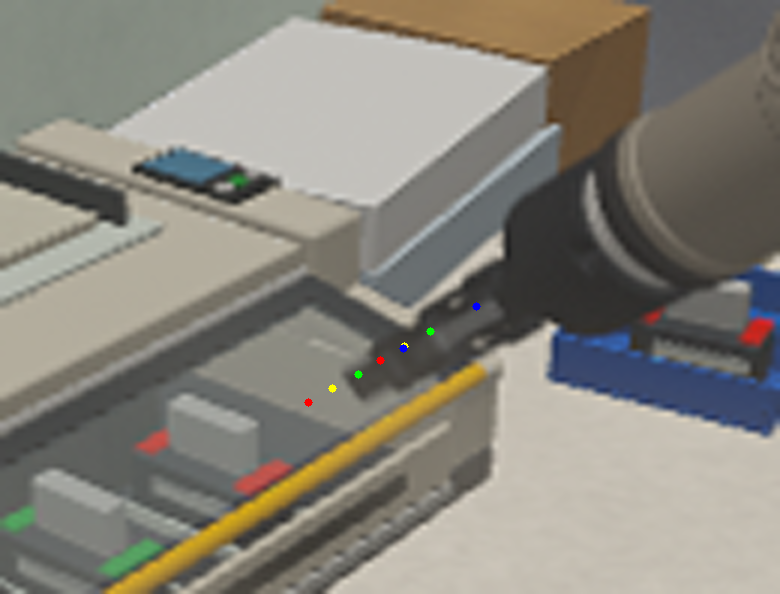

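```bash
python3 - <<'E'
import pickle
from plan import *
def ptsW(tag,n="side"):
    f=pickle.load(open(f"pics/{tag}_{n}.pkl","rb")); z=f["range_z"]
    v,u=np.mgrid[:384,:512]
    C=np.stack([(u-f["cx"])/f["fx"]*z,(v-f["cy"])/f["fy"]*z,z],-1)
    W=R.from_rotvec(f["orientation"]).apply(C.reshape(-1,3))+f["xyz"]
    return W[z.ravel()>0]
tc=np.array([0.186,-.6484,.2233]); M=R.from_rotvec([-0.29120742,  2.07392166, -2.07052396]).as_matrix()
def prof(W,tc,M,lo=-40,hi=130):
    d=(W-tc)@M*1e3
    k=(abs(d[:,0])<60)&(abs(d[:,2])<80)&(d[:,1]<40)&(d[:,1]>-140); d=d[k]
    for l in range(-140,40,10):
        s=d[(d[:,1]>=l)&(d[:,1]<l+10)]
        if len(s): print(l,len(s),"x",np.percentile(s[:,0],[2,98]).round(),"z",np.percentile(s[:,2],[2,98]).round())
for n in("side","top"):
    print("a",n); prof(ptsW("a",n),tc,M)
tc=np.array([0.5773,-.011,.164]); M=R.from_rotvec([-1.528,-.525,-.73]).as_matrix()
for n in("side","top"):
    print("e",n); prof(ptsW("e",n),tc,M)
E
```

```text
a side
-140 51 x [-34.  30.] z [-41.  -9.]
-130 55 x [-11.  12.] z [-71.   3.]
-120 71 x [-16.  13.] z [-73.  58.]
-110 62 x [-17.  14.] z [-75.  58.]
-100 54 x [-15.  14.] z [-75.  63.]
-90 54 x [-15.  13.] z [-78.  60.]
-80 62 x [-12.  14.] z [-77.  64.]
-70 28 x [-11.   9.] z [-75.  56.]
-60 38 x [-9. 13.] z [-59.  50.]
-50 43 x [-9. 13.] z [-61.  48.]
-40 44 x [-9. 13.] z [-60.  48.]
-30 32 x [-9. 12.] z [-60.  50.]
-20 2 x [ 7. 10.] z [45. 47.]
a top
-140 23 x [-34.  12.] z [-60.  -1.]
-130 65 x [-10.  14.] z [-72.  59.]
-120 58 x [-12.  12.] z [-74.  64.]
-110 40 x [-17.  11.] z [-75.  61.]
-100 44 x [-16.  17.] z [-77.  66.]
-90 47 x [-14.  15.] z [-78.  59.]
-80 44 x [-14.  13.] z [-77.  66.]
-70 22 x [-12.   4.] z [-76.  59.]
-60 3 x [-9. 11.] z [-73. -54.]
-50 8 x [-9. -4.] z [-56.  31.]
-40 11 x [-11.  -3.] z [-59.  51.]
-30 4 x [-9. -5.] z [-56.  43.]
-20 1 x [-7. -7.] z [-49. -49.]
e side
-140 36 x [-25.  11.] z [26. 39.]
-130 30 x [-11.   9.] z [31. 41.]
-120 99 x [-19.  17.] z [11. 66.]
-110 54 x [-19.  17.] z [18. 67.]
-100 36 x [-18.  16.] z [-10.  65.]
-90 46 x [-17.  16.] z [17. 62.]
-80 23 x [-15.  15.] z [16. 59.]
-70 29 x [-13.  11.] z [17. 56.]
-60 5 x [-13.  10.] z [-22.  53.]
-50 2 x [-10.   3.] z [-22. -21.]
-40 15 x [-10.   7.] z [28. 36.]
-30 24 x [-11.   9.] z [26. 36.]
-20 9 x [-10.   9.] z [27. 33.]
e top
-140 16 x [-2. 35.] z [-35.  39.]
-130 21 x [-6. 14.] z [-46.  42.]
-120 129 x [-10.  21.] z [-63.  67.]
-110 92 x [-3. 21.] z [-61.  67.]
-100 55 x [ 5. 20.] z [-58.  65.]
-90 63 x [-4. 20.] z [-56.  59.]
-80 42 x [-10.  17.] z [-53.  58.]
-70 73 x [-10.  16.] z [-50.  55.]
-60 28 x [-9. 14.] z [-46.  46.]
-50 17 x [ 4. 13.] z [-31.  36.]
-40 16 x [-5. 13.] z [-29.  35.]
-30 18 x [ 5. 14.] z [-33.  36.]
-20 8 x [ 1. 14.] z [-24.  36.]
30 14 x [-32. -22.] z [-70.  76.]
```

```bash
cat > sim.py <<'E'
import numpy as np
H=np.array([97,130.])
PR=[(-17,35,12),(35,105,20),(105,250,40)]
def hand(x,z,t):
    t=np.radians(t); a=np.array([-np.sin(t),np.cos(t)]); n=np.array([np.cos(t),np.sin(t)])
    P=[]
    for u0,u1,h in PR:
        P+=[(u,h) for u in np.arange(u0,u1,1.)]+[(u0,v) for v in np.arange(-h,h,1.)]
    P=np.array(P); return np.array([x,z])+P[:,:1]*a+P[:,1:]*n, P
def phi(x,z,t):
    W,P=hand(x,z,t); d=W-H; rho=np.hypot(*d.T); al=np.arctan2(d[:,1],-d[:,0])
    need=np.full(len(W),-1.)
    m=(rho<113)&(rho>5); need[m]=al[m]+np.arcsin(np.minimum(1,2/rho[m]))
    m=(rho>107.4)&(rho<119.4)
    c=(rho[m]**2+113.4**2-36)/(2*rho[m]*113.4); need[m]=np.maximum(need[m],al[m]+np.arccos(np.clip(c,-1,1)))
    i=need.argmax(); cov=((W[:,0]>100)&(W[:,1]>80)&(W[:,1]<154)).any()
    return need[i]+.2,P[i],cov
E
cat > arc.py <<'E'
from plan import *
from sim import phi
OFF=.025
def G(p,M): return p-OFF*M[:,1]
def arc(f,t,u=8,h=18):
    th=f-.2; b=np.array([97-113.4*np.cos(th),130+113.4*np.sin(th)]); t=np.radians(t); a=np.array([-np.sin(t),np.cos(t)]);n=np.array([np.cos(t),np.sin(t)])
    return b+u*a-h*n
def chain(W,y=-49,pM=None):
    p,M,o=cur()
    print(round(float(o["clock"]),2),o["joints"].round(2),"G",inst(G(p,M),M),o["contact_force"].round(1),round(float(o["grip_width"]),4))
    for i,(x,z,t,n) in enumerate(W):
        g2,M2=posef(x,y,z,t); p2=g2+OFF*M2[:,1]
        print("->",np.round((x,z,t)),"phi %.2f"%phi(x,z,t)[0])
        for k in rows(p,M,p2,M2,n): print("  ",k)
        p,M=p2,M2
E
python3 - <<'E'
from arc import *
chain([(-75,150,46,2),(-75,92,50,3),(-55,72,52,2)])
for w in [(*arc(f,52),52) for f in(0,.4,.8,1.2,1.4)]+[(62,190,48),(66,170,46),(66,150,45),(66,130,45),(66,110,45),(67,98,45)]:
    print(np.round(w),phi(*w))
E
```

```text
6.75 [ 0.76  0.43 -1.14  2.39  2.01  0.67 -0.57] G (array([-42.1, -49.4, 182.7]), 'tilt', 45.9, 'zax', array([-0.002,  1.   ,  0.003])) [-0.3 -0.3  0.1] 0.0427
-> [-75 150  46] phi -0.80
   ([-0.0232, -0.0004, 0.0002], [-0.1, -0.01, -0.04])
   ([-0.0232, -0.0004, 0.0002], [-0.1, -0.01, -0.04])
-> [-75  92  50] phi -0.80
   ([-0.0133, 0.0134, 0.0], [0.0, 0.0, -1.33])
   ([-0.0136, 0.0131, 0.0], [0.0, -0.0, -1.33])
   ([-0.0139, 0.0128, 0.0], [-0.0, 0.0, -1.33])
-> [-55  72  52] phi -0.80
   ([-0.0008, 0.0141, -0.0], [0.0, -0.0, -1.0])
   ([-0.001, 0.0141, -0.0], [-0.0, 0.0, -1.0])
[-32.  98.  52.] (np.float64(2.858824288409778e-15), array([-8., 12.]), np.False_)
[-32. 143.  52.] (np.float64(0.39999999999999747), array([-8., 12.]), np.False_)
[-14. 185.  52.] (np.float64(0.7999999999999987), array([-8., 12.]), np.False_)
[ 18. 216.  52.] (np.float64(1.1999999999999984), array([-8., 12.]), np.False_)
[ 39. 226.  52.] (np.float64(1.4140961742055635), array([-17.,  12.]), np.False_)
[ 62 190  48] (np.float64(1.5603459432956481), array([-17.,  12.]), np.False_)
[ 66 170  46] (np.float64(1.546924705387238), array([-17.,  12.]), np.False_)
[ 66 150  45] (np.float64(1.305969579932651), array([-17.,  12.]), np.False_)
[ 66 130  45] (np.float64(1.0212602147285708), array([91., 20.]), np.False_)
[ 66 110  45] (np.float64(1.0731179922200589), array([105.,  40.]), np.False_)
[67 98 45] (np.float64(1.004410177765717), array([115.,  40.]), np.False_)
```

{"method": "jog_arm", "body": {
  "motion": [
    [0.5, [-0.0232, 0, 0], [0, 0, 0]],
    [0.5, [-0.0232, 0, 0], [0, 0, 0]],
    [0.5, [-0.0133, 0.0134, 0], [0, 0, -1.3]],
    [0.5, [-0.0136, 0.0131, 0], [0, 0, -1.3]],
    [0.5, [-0.0139, 0.0128, 0], [0, 0, -1.3]],
    [0.5, [-0.0008, 0.0141, 0], [0, 0, -1.0]],
    [0.5, [-0.001, 0.0141, 0], [0, 0, -1.0]],
    [0.5, [0, 0, 0], [0, 0, 0]]
  ]
}}

```text
clock: 7.42
tcp_pos: [0.5951, -0.0052, 0.0658]
orientation: [-1.522, -0.584, -0.772]
contact_force: [-0.2, -0.9, -0.7]
grip_width: 0.0424
```

```bash
python3 - <<'E'
from arc import *
chain([(-30,80,52,3)]+[(*arc(f,t),t,2) for f,t in((0,52),(.2,52))])
E
```

```text
7.42 [ 0.81  1.09 -1.33  2.41  2.3   1.29 -0.43] G (array([-27.3, -41.3,  82. ]), 'tilt', 49.4, 'zax', array([-0.009,  1.   , -0.005])) [-0.2 -0.9 -0.7] 0.0424
-> [-30  80  52] phi -0.21
   ([-0.0007, -0.0003, -0.0026], [-0.08, 0.19, -0.86])
   ([-0.0007, -0.0003, -0.0026], [-0.08, 0.19, -0.86])
   ([-0.0007, -0.0003, -0.0026], [-0.08, 0.19, -0.86])
-> [-32.  98.  52.] phi 0.00
   ([0.0067, -0.0062, 0.0], [0.0, 0.0, 0.0])
   ([0.0067, -0.0062, 0.0], [0.0, 0.0, 0.0])
-> [-34. 121.  52.] phi 0.20
   ([0.0082, -0.0078, -0.0], [0.0, 0.0, 0.0])
   ([0.0082, -0.0078, -0.0], [0.0, 0.0, 0.0])
```

```bash
python3 - <<'E'
from look import *
grab("g")
f=pickle.load(open("pics/g_side.pkl","rb"))
cv2.imwrite("pics/g_crop.png",cv2.resize(f["image"][100:250,190:370,::-1],None,fx=4.2,fy=4,interpolation=cv2.INTER_CUBIC))
E
```

```text
(no output)
```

View pics/g_crop.png

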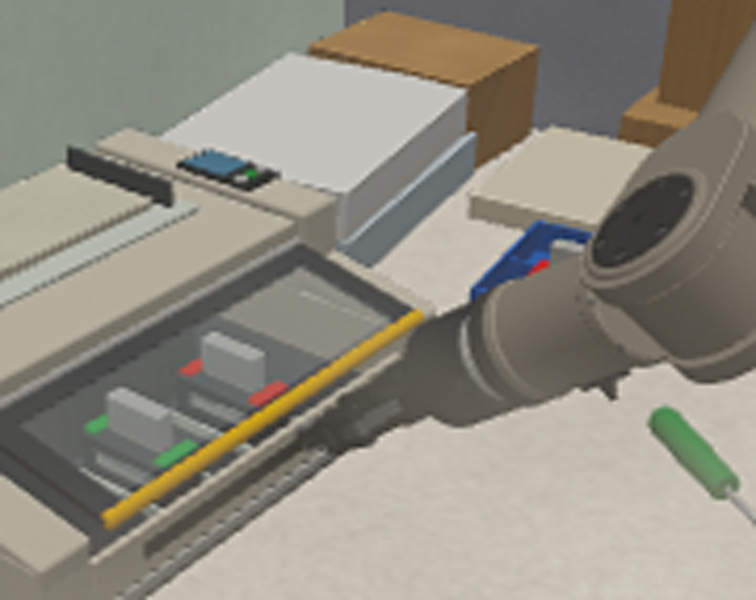

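```bash
python3 - <<'E'
from arc import *
chain([(*arc(f,t),t,2) for f,t in((0,50),(.2,50),(.4,50))])
E
```

```text
7.52 [ 0.81  1.08 -1.34  2.41  2.3   1.29 -0.43] G (array([-27.5, -40.9,  85.2]), 'tilt', 49.6, 'zax', array([-0.011,  1.   , -0.007])) [-0.1  1.4 -0.5] 0.0429
-> [-32.  99.  50.] phi -0.00
   ([0.0038, -0.0061, -0.0041], [-0.12, 0.35, -0.19])
   ([0.0038, -0.0061, -0.0041], [-0.12, 0.35, -0.19])
-> [-34. 121.  50.] phi 0.20
   ([0.0079, -0.0081, 0.0], [0.0, 0.0, 0.0])
   ([0.0079, -0.0081, -0.0], [0.0, 0.0, 0.0])
-> [-32. 144.  50.] phi 0.40
   ([0.0094, -0.0064, 0.0], [0.0, 0.0, 0.0])
   ([0.0094, -0.0064, -0.0], [0.0, 0.0, 0.0])
```

{"method": "jog_arm", "body": {
  "motion": [
    [0.5, [0.0038, -0.004, -0.003], [0, 0.3, 0]],
    [0.5, [0.0038, -0.005, -0.003], [0, 0.3, 0]],
    [0.5, [0.0079, -0.008, 0], [0, 0, 0]],
    [0.5, [0.0079, -0.008, 0], [0, 0, 0]]
  ]
}}

```text
clock: 7.85
tcp_pos: [0.5892, -0.0111, 0.1045]
orientation: [-1.519, -0.581, -0.78]
contact_force: [-1.5, -0.5, -3.1]
grip_width: 0.0427
```

```bash
python3 - <<'E'
from arc import *
chain([(*arc(f,t),t,2) for f,t in((.4,50),(.6,50),(.8,50),(1.,50))])
from look import *
grab("h")
f=pickle.load(open("pics/h_side.pkl","rb"))
cv2.imwrite("pics/h_crop.png",cv2.resize(f["image"][100:250,190:370,::-1],None,fx=4.2,fy=4,interpolation=cv2.INTER_CUBIC))
E
```

```text
7.85 [ 0.85  0.95 -1.37  2.42  2.21  1.2  -0.45] G (array([-32.4, -47.9, 120.7]), 'tilt', 49.6, 'zax', array([-0.004,  1.   , -0.001])) [-1.5 -0.5 -3.1] 0.0427
-> [-32. 144.  50.] phi 0.40
   ([0.0091, -0.0073, -0.0006], [-0.08, 0.09, -0.18])
   ([0.0091, -0.0073, -0.0006], [-0.08, 0.09, -0.18])
-> [-25. 166.  50.] phi 0.60
   ([0.0104, -0.0044, 0.0], [0.0, 0.0, 0.0])
   ([0.0104, -0.0044, 0.0], [0.0, 0.0, 0.0])
-> [-14. 185.  50.] phi 0.80
   ([0.0111, -0.0022, -0.0], [0.0, 0.0, 0.0])
   ([0.0111, -0.0022, -0.0], [0.0, 0.0, 0.0])
-> [  0. 203.  50.] phi 1.00
   ([0.0113, 0.0, -0.0], [0.0, 0.0, 0.0])
   ([0.0113, 0.0, 0.0], [0.0, 0.0, 0.0])
```

View pics/h_crop.png

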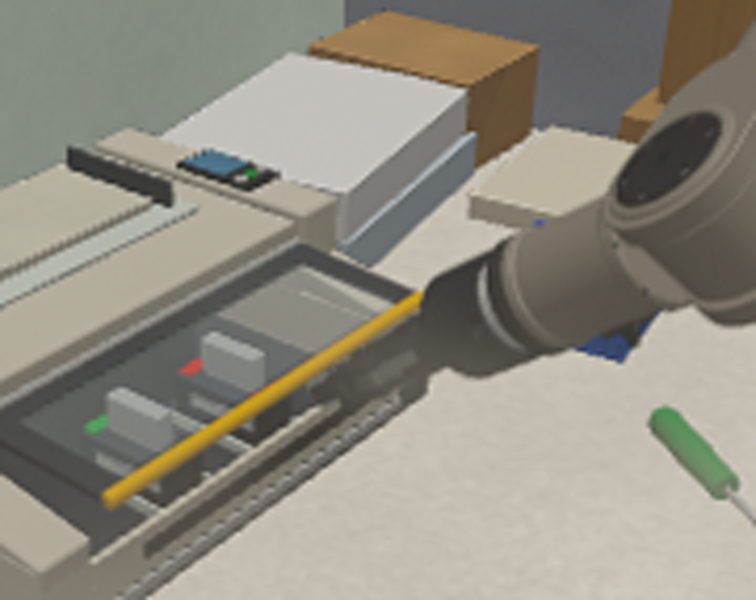

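{"method": "jog_arm", "body": {
  "motion": [
    [0.5, [0.0091, -0.0072, 0], [0, 0, 0]],
    [0.5, [0.0091, -0.007, 0], [0, 0, 0]],
    [0.5, [0.0104, -0.0044, 0], [0, 0, 0]],
    [0.5, [0.0104, -0.0044, 0], [0, 0, 0]],
    [0.5, [0.0111, -0.0022, 0], [0, 0, 0]],
    [0.5, [0.0111, -0.0022, 0], [0, 0, 0]]
  ]
}}

```text
clock: 8.45
tcp_pos: [0.6079, -0.0131, 0.1695]
orientation: [-1.519, -0.584, -0.78]
contact_force: [-4.1, 0.8, -1.2]
grip_width: 0.043
```

```bash
python3 - <<'E'
from arc import *
chain([(*arc(f,t),t,2) for f,t in((1.,50),(1.2,50),(1.35,50))]+[(47,220,49,1),(56,208,48,2),(60,195,47,2)])
from look import *
grab("i")
f=pickle.load(open("pics/i_side.pkl","rb"))
cv2.imwrite("pics/i_crop.png",cv2.resize(f["image"][70:250,190:370,::-1],None,fx=3.8,fy=3.3,interpolation=cv2.INTER_CUBIC))
E
```

```text
8.45 [ 0.9   0.71 -1.39  2.36  2.05  0.97 -0.41] G (array([-13.7, -47.3, 185.7]), 'tilt', 49.8, 'zax', array([-0.005,  1.   , -0.002])) [-4.1  0.8 -1.2] 0.043
-> [  0. 203.  50.] phi 1.00
   ([0.0111, -0.0002, -0.001], [-0.09, 0.14, -0.12])
   ([0.0111, -0.0001, -0.0009], [-0.09, 0.14, -0.12])
-> [ 18. 217.  50.] phi 1.20
   ([0.0111, 0.0023, 0.0], [0.0, 0.0, 0.0])
   ([0.0111, 0.0023, 0.0], [0.0, 0.0, 0.0])
-> [ 33. 225.  50.] phi 1.36
   ([0.0079, 0.0031, 0.0], [0.0, 0.0, 0.0])
   ([0.0079, 0.0031, -0.0], [0.0, 0.0, 0.0])
-> [ 47 220  49] phi 1.47
   ([0.0049, 0.0139, -0.0], [-0.0, 0.0, 1.0])
-> [ 56 208  48] phi 1.53
   ([-0.0018, 0.0073, 0.0], [0.0, -0.0, 0.5])
   ([-0.0017, 0.0073, 0.0], [-0.0, -0.0, 0.5])
-> [ 60 195  47] phi 1.54
   ([-0.0037, 0.0058, 0.0], [0.0, 0.0, 0.5])
   ([-0.0037, 0.0059, -0.0], [-0.0, -0.0, 0.5])
```

View pics/i_crop.png

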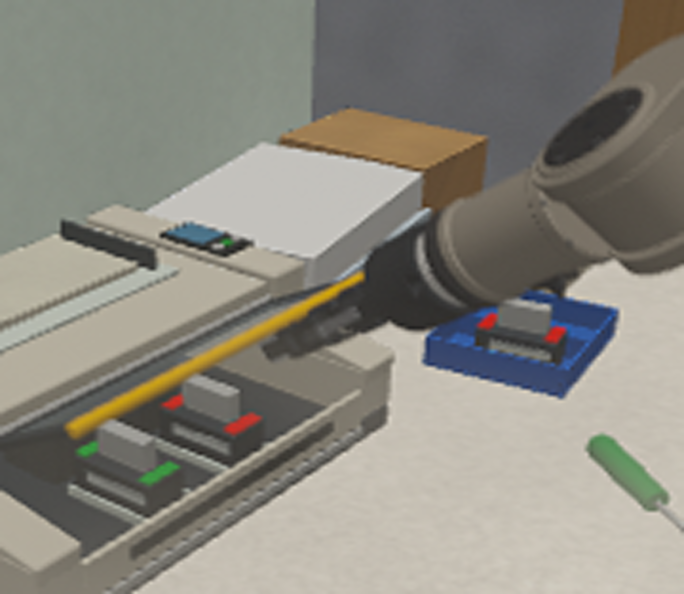

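{"method": "jog_arm", "body": {
  "motion": [
    [0.5, [0.0111, 0, 0], [0, 0, 0]],
    [0.5, [0.0111, 0, 0], [0, 0, 0]],
    [0.5, [0.0111, 0.0023, 0], [0, 0, 0]],
    [0.5, [0.0111, 0.0023, 0], [0, 0, 0]],
    [0.5, [0.0079, 0.0031, 0], [0, 0, 0]],
    [0.5, [0.0079, 0.0031, 0], [0, 0, 0]],
    [0.5, [0, 0, 0], [0, 0, 0]]
  ]
}}

```text
clock: 9.13
tcp_pos: [0.6572, -0.0197, 0.2083]
orientation: [-1.517, -0.583, -0.784]
contact_force: [-1.4, 0.7, -1.3]
grip_width: 0.0428
```

```bash
python3 - <<'E'
from arc import *
chain([(47,220,49,2),(56,208,48,2),(60,195,47,2),(64,175,46,2)])
from look import *
grab("j")
f=pickle.load(open("pics/j_side.pkl","rb"))
cv2.imwrite("pics/j_crop.png",cv2.resize(f["image"][70:250,190:370,::-1],None,fx=3.8,fy=3.3,interpolation=cv2.INTER_CUBIC))
E
```

```text
9.13 [ 0.92  0.66 -1.38  2.23  1.95  0.86 -0.28] G (array([ 36. , -46.9, 224.4]), 'tilt', 49.8, 'zax', array([-0.004,  1.   ,  0.001])) [-1.4  0.7 -1.3] 0.0428
-> [ 47 220  49] phi 1.47
   ([0.0017, 0.0056, -0.0011], [-0.1, 0.05, 0.41])
   ([0.0017, 0.0056, -0.0011], [-0.1, 0.05, 0.41])
-> [ 56 208  48] phi 1.53
   ([-0.0018, 0.0073, 0.0], [0.0, -0.0, 0.5])
   ([-0.0017, 0.0073, 0.0], [-0.0, -0.0, 0.5])
-> [ 60 195  47] phi 1.54
   ([-0.0037, 0.0058, 0.0], [0.0, 0.0, 0.5])
   ([-0.0037, 0.0059, -0.0], [-0.0, -0.0, 0.5])
-> [ 64 175  46] phi 1.53
   ([-0.0062, 0.0083, -0.0], [0.0, -0.0, 0.5])
   ([-0.0061, 0.0083, -0.0], [-0.0, 0.0, 0.5])
```

View pics/j_crop.png

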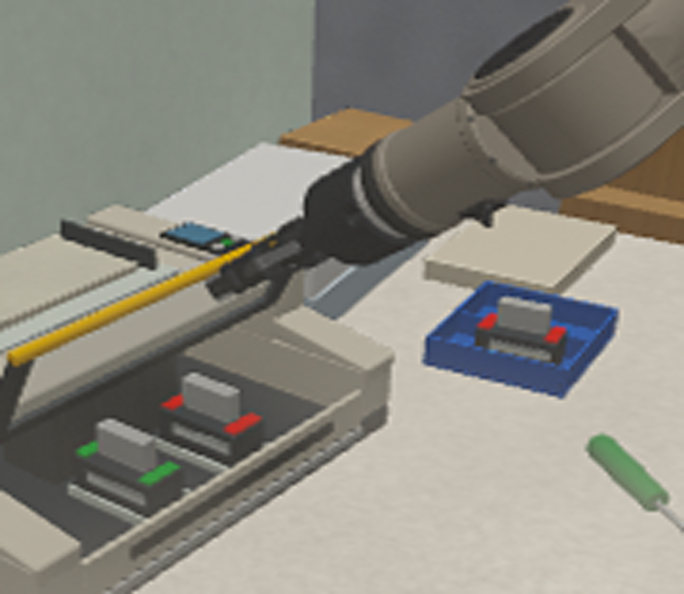

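{"method": "jog_arm", "body": {
  "motion": [
    [0.5, [0.0017, 0.0056, -0.001], [0, 0, 0.4]],
    [0.5, [0.0017, 0.0056, -0.001], [0, 0, 0.4]],
    [0.5, [-0.0018, 0.0073, 0], [0, 0, 0.5]],
    [0.5, [-0.0017, 0.0073, 0], [0, 0, 0.5]],
    [0.5, [-0.0037, 0.0058, 0], [0, 0, 0.5]],
    [0.5, [-0.0037, 0.0058, 0], [0, 0, 0.5]],
    [0.5, [0, 0, 0], [0, 0, 0]]
  ]
}}

```text
clock: 9.82
tcp_pos: [0.6784, -0.0245, 0.1752]
orientation: [-1.526, -0.541, -0.742]
contact_force: [-2.2, 0.5, -3.8]
grip_width: 0.0425
```

```bash
python3 - <<'E'
from arc import *
chain([(64,175,46,2),(66,155,45,2),(66,135,45,2),(66,120,45,2)],y=-48)
from look import *
grab("k")
f=pickle.load(open("pics/k_side.pkl","rb"))
cv2.imwrite("pics/k_crop.png",cv2.resize(f["image"][70:250,190:370,::-1],None,fx=3.8,fy=3.3,interpolation=cv2.INTER_CUBIC))
E
```

```text
9.82 [ 0.86  0.73 -1.31  2.18  1.94  0.86 -0.22] G (array([ 58.5, -48.8, 192.3]), 'tilt', 46.8, 'zax', array([-0.004,  1.   ,  0.001])) [-2.2  0.5 -3.8] 0.0425
-> [ 64 175  46] phi 1.53
   ([-0.0046, 0.0079, 0.0003], [-0.11, 0.06, 0.39])
   ([-0.0045, 0.0079, 0.0003], [-0.11, 0.06, 0.39])
-> [ 66 155  45] phi 1.40
   ([-0.0067, 0.0077, 0.0], [0.0, 0.0, 0.5])
   ([-0.0066, 0.0077, -0.0], [-0.0, -0.0, 0.5])
-> [ 66 135  45] phi 1.05
   ([-0.0071, 0.0071, 0.0], [0.0, 0.0, 0.0])
   ([-0.0071, 0.0071, 0.0], [0.0, 0.0, 0.0])
-> [ 66 120  45] phi 0.96
   ([-0.0053, 0.0053, 0.0], [0.0, 0.0, 0.0])
   ([-0.0053, 0.0053, 0.0], [0.0, 0.0, 0.0])
```

View pics/k_crop.png

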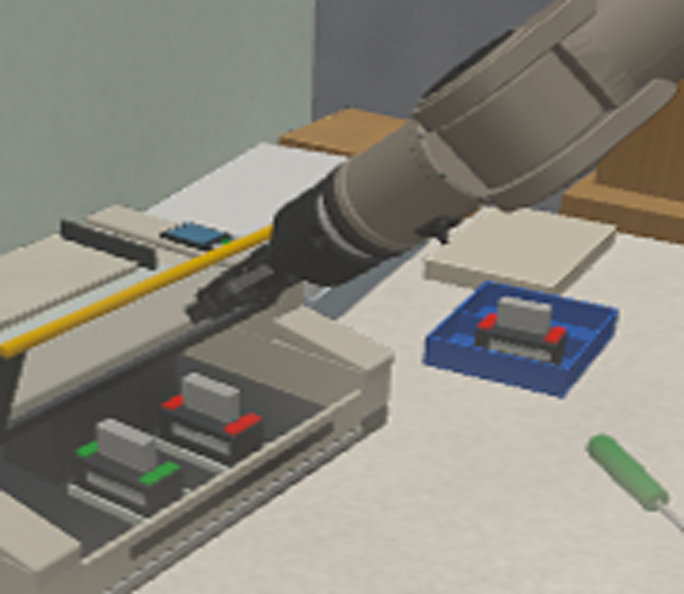

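```bash
python3 - <<'E'
import pickle
from plan import *
def ptsW(tag,n="side"):
    f=pickle.load(open(f"pics/{tag}_{n}.pkl","rb")); z=f["range_z"]
    v,u=np.mgrid[:384,:512]
    C=np.stack([(u-f["cx"])/f["fx"]*z,(v-f["cy"])/f["fy"]*z,z],-1)
    W=R.from_rotvec(f["orientation"]).apply(C.reshape(-1,3))+f["xyz"]
    return W[z.ravel()>0]
tc=np.array([0.5773,-.011,.164]); M=R.from_rotvec([-1.528,-.525,-.73]).as_matrix()
for T in[("e",tc,M),("a",np.array([0.186,-.6484,.2233]),R.from_rotvec([-0.29120742,  2.07392166, -2.07052396]).as_matrix())]:
  W=np.vstack([ptsW(T[0],"side"),ptsW(T[0],"top")]); d=(W-T[1])@T[2]*1e3
  k=(abs(d[:,0])<80)&(abs(d[:,2])<80); d=d[k]
  for l in range(-280,0,8):
    s=d[(d[:,1]>=l)&(d[:,1]<l+8)]
    if len(s): print("u'",-l-8-25,len(s),"x",np.percentile(s[:,0],[1,99]).round(),"z",np.percentile(s[:,2],[1,99]).round())
E
```

```text
u' 247 164 x [-37.  40.] z [-33.  38.]
u' 239 157 x [-38.  39.] z [-32.  39.]
u' 231 170 x [-42.  38.] z [-32.  38.]
u' 223 169 x [-50.  39.] z [-31.  38.]
u' 215 161 x [-40.  39.] z [-32.  39.]
u' 207 150 x [-37.  39.] z [-31.  39.]
u' 199 134 x [-36.  38.] z [-34.  39.]
u' 191 189 x [-39.  40.] z [-36.  40.]
u' 183 124 x [-38.  42.] z [-33.  40.]
u' 175 169 x [-38.  39.] z [-34.  40.]
u' 167 45 x [-37.  37.] z [-28.  39.]
u' 159 79 x [-28.  38.] z [-23.  33.]
u' 151 224 x [-37.  38.] z [-32.  37.]
u' 143 133 x [-36.  39.] z [-34.  38.]
u' 135 130 x [-36.  39.] z [-33.  39.]
u' 127 113 x [-36.  39.] z [-31.  39.]
u' 119 123 x [-37.  38.] z [-31.  39.]
u' 111 88 x [-36.  37.] z [-34.  39.]
u' 103 30 x [-11.  16.] z [-33.  40.]
u' 95 43 x [-11.  12.] z [-46.  42.]
u' 87 169 x [-19.  21.] z [-62.  67.]
u' 79 160 x [-19.  21.] z [-62.  68.]
u' 71 80 x [-18.  20.] z [-62.  66.]
u' 63 73 x [-17.  18.] z [-58.  65.]
u' 55 92 x [-17.  20.] z [-57.  62.]
u' 47 54 x [-15.  18.] z [-54.  59.]
u' 39 73 x [-11.  15.] z [-52.  57.]
u' 31 61 x [-13.  16.] z [-48.  54.]
u' 23 15 x [-12.  16.] z [-3
[... 735 characters left out ...]
35 92 x [-35.  33.] z [-42.   2.]
u' 127 108 x [-36.  32.] z [-42.  10.]
u' 119 101 x [-35.  32.] z [-41.   8.]
u' 111 89 x [-35.  33.] z [-42.   1.]
u' 103 42 x [-26.  26.] z [-72. -19.]
u' 95 110 x [-11.  14.] z [-72.  59.]
u' 87 104 x [-16.  14.] z [-74.  64.]
u' 79 83 x [-17.  14.] z [-74.  62.]
u' 71 86 x [-16.  14.] z [-76.  65.]
u' 63 70 x [-15.  17.] z [-76.  68.]
u' 55 87 x [-15.  15.] z [-78.  62.]
u' 47 88 x [-14.  14.] z [-78.  68.]
u' 39 57 x [-12.  13.] z [-76.  65.]
u' 31 29 x [-11.  13.] z [-70.  51.]
u' 23 33 x [-10.  12.] z [-58.  48.]
u' 15 41 x [-9. 13.] z [-61.  47.]
u' 7 43 x [-11.  13.] z [-61.  51.]
u' -1 38 x [-9. 13.] z [-61.  52.]
u' -9 13 x [-7. 10.] z [-53.  47.]
```

```bash
python3 - <<'E'
import sim, numpy as np
for t in(40,45,50,55,60):
  for x,z in((66,98),(70,100),(66,96),(74,98)):
    sim.PR=[(-17,35,12),(35,300,19)]
    A=sim.phi(x,z,t); 
    sim.PR=[(-17,35,12),(35,95,19),(95,108,12),(108,250,37)]
    B=sim.phi(x,z,t); print(t,x,z,A[0].round(2),A[1],B[0].round(2),B[1],B[2])
E
```

```text
40 66 98 0.9 [116.  19.] 1.06 [118.  37.] False
40 70 100 0.94 [118.  19.] 1.1 [119.  37.] False
40 66 96 0.89 [118.  19.] 1.05 [119.  37.] False
40 74 98 0.96 [122.  19.] 1.12 [123.  37.] False
45 66 98 0.81 [112.  19.] 0.97 [114.  37.] False
45 70 100 0.85 [114.  19.] 1.01 [115.  37.] False
45 66 96 0.8 [114.  19.] 0.96 [115.  37.] False
45 74 98 0.86 [119.  19.] 1.02 [120.  37.] False
50 66 98 0.73 [109.  19.] 0.89 [110.  37.] False
50 70 100 0.76 [111.  19.] 0.92 [112.  37.] False
50 66 96 0.71 [110.  19.] 0.87 [111.  37.] False
50 74 98 0.77 [115.  19.] 0.93 [116.  37.] False
55 66 98 0.64 [105.  19.] 0.8 [108.  37.] False
55 70 100 0.68 [107.  19.] 0.84 [108.  37.] False
55 66 96 0.63 [106.  19.] 0.79 [108.  37.] False
55 74 98 0.68 [112.  19.] 0.84 [113.  37.] False
60 66 98 0.56 [101.  19.] 0.69 [108.  37.] False
60 70 100 0.6 [104.  19.] 0.75 [108.  37.] False
60 66 96 0.55 [102.  19.] 0.69 [108.  37.] False
60 74 98 0.6 [109.  19.] 0.76 [109.  37.] False
```

```bash
cat >> sim.py <<'E'
PR=[(-17,35,12),(35,95,19),(95,108,12),(108,250,37)]
E
python3 - <<'E'
import sim, numpy as np
for w in [(58.5,192,47),(60,180,49),(60,168,52),(60,155,55),(60,145,58),(60,135,60),(60,125,60),(60,115,60),(60,105,60),(60,97,60),(60,97,57),(58,97,55),(55,97,55),(60,117,60),(50,135,60),(30,145,60)]:
    print(w,*sim.phi(*w))
E
```

```text
(58.5, 192, 47) 1.5097064176031862 [-17.  12.] False
(60, 180, 49) 1.4824061556608283 [-17.  12.] False
(60, 168, 52) 1.4071814191313896 [-17.  12.] False
(60, 155, 55) 1.2645551359808975 [-17.  12.] False
(60, 145, 58) 1.0710927591981025 [-17.  12.] False
(60, 135, 60) 0.821636760130054 [35. 19.] False
(60, 125, 60) 0.7427149357999256 [84. 19.] False
(60, 115, 60) 0.6662531790077951 [89. 19.] False
(60, 105, 60) 0.5895756406524879 [93. 19.] False
(60, 97, 60) 0.5255906498647271 [94. 19.] False
(60, 97, 57) 0.561453936039205 [94. 19.] False
(58, 97, 55) 0.5839681511223554 [94. 19.] False
(55, 97, 55) 0.5778625098169724 [94. 19.] False
(60, 117, 60) 0.6815824115241633 [88. 19.] False
(50, 135, 60) 0.7750318912299414 [70. 19.] False
(30, 145, 60) 0.763173629895344 [48. 19.] False
```

```bash
python3 - <<'E'
from arc import *
chain([(60,180,49,2),(60,168,52,2),(60,155,55,2),(60,145,58,2)],y=-48)
E
```

```text
9.92 [ 0.86  0.72 -1.31  2.18  1.94  0.86 -0.22] G (array([ 58. , -48.9, 192.7]), 'tilt', 46.8, 'zax', array([-0.004,  1.   ,  0.001])) [-2.8  0.1 -4.3] 0.0428
-> [ 60 180  49] phi 1.48
   ([-0.0035, 0.0051, 0.0004], [-0.11, 0.06, -1.11])
   ([-0.0035, 0.005, 0.0004], [-0.11, 0.06, -1.11])
-> [ 60 168  52] phi 1.41
   ([-0.0039, 0.0039, -0.0], [0.0, -0.0, -1.5])
   ([-0.004, 0.0038, -0.0], [-0.0, 0.0, -1.5])
-> [ 60 155  55] phi 1.26
   ([-0.0045, 0.004, 0.0], [0.0, -0.0, -1.5])
   ([-0.0046, 0.0039, -0.0], [-0.0, 0.0, -1.5])
-> [ 60 145  58] phi 1.07
   ([-0.0034, 0.0029, -0.0], [-0.0, -0.0, -1.5])
   ([-0.0035, 0.0028, 0.0], [0.0, -0.0, -1.5])
```

{"method": "jog_arm", "body": {
  "motion": [
    [0.5, [-0.0035, 0.0051, 0], [0, 0, -1.1]],
    [0.5, [-0.0035, 0.005, 0], [0, 0, -1.1]],
    [0.5, [-0.0039, 0.0039, 0], [0, 0, -1.5]],
    [0.5, [-0.004, 0.0038, 0], [0, 0, -1.5]],
    [0.5, [-0.0045, 0.004, 0], [0, 0, -1.5]],
    [0.5, [-0.0046, 0.0039, 0], [0, 0, -1.5]],
    [0.5, [0, 0, 0], [0, 0, 0]]
  ]
}}

```text
clock: 10.5
tcp_pos: [0.6801, -0.0243, 0.1386]
orientation: [-1.498, -0.656, -0.849]
contact_force: [-8.0, 1.0, -3.5]
grip_width: 0.0426
```

```bash
python3 - <<'E'
from arc import *
chain([(60,145,58,2),(60,135,58,2),(60,120,58,2),(60,108,58,2)],y=-48)
from look import *
grab("l")
f=pickle.load(open("pics/l_side.pkl","rb"))
cv2.imwrite("pics/l_crop.png",cv2.resize(f["image"][70:250,190:370,::-1],None,fx=3.8,fy=3.3,interpolation=cv2.INTER_CUBIC))
E
```

```text
10.5 [ 0.81  0.87 -1.25  2.27  2.3   1.04 -0.46] G (array([ 58. , -48.4, 153. ]), 'tilt', 54.9, 'zax', array([-0.007,  1.   ,  0.001])) [-8.   1.  -3.5] 0.0426
-> [ 60 145  58] phi 1.07
   ([-0.002, 0.0031, 0.0001], [-0.18, 0.08, -1.57])
   ([-0.0021, 0.003, 0.0001], [-0.18, 0.08, -1.57])
-> [ 60 135  58] phi 0.84
   ([-0.0042, 0.0026, 0.0], [0.0, 0.0, 0.0])
   ([-0.0042, 0.0026, 0.0], [0.0, 0.0, 0.0])
-> [ 60 120  58] phi 0.73
   ([-0.0064, 0.004, 0.0], [0.0, 0.0, 0.0])
   ([-0.0064, 0.004, 0.0], [0.0, 0.0, 0.0])
-> [ 60 108  58] phi 0.64
   ([-0.0051, 0.0032, 0.0], [0.0, 0.0, 0.0])
   ([-0.0051, 0.0032, 0.0], [0.0, 0.0, 0.0])
```

View pics/l_crop.png

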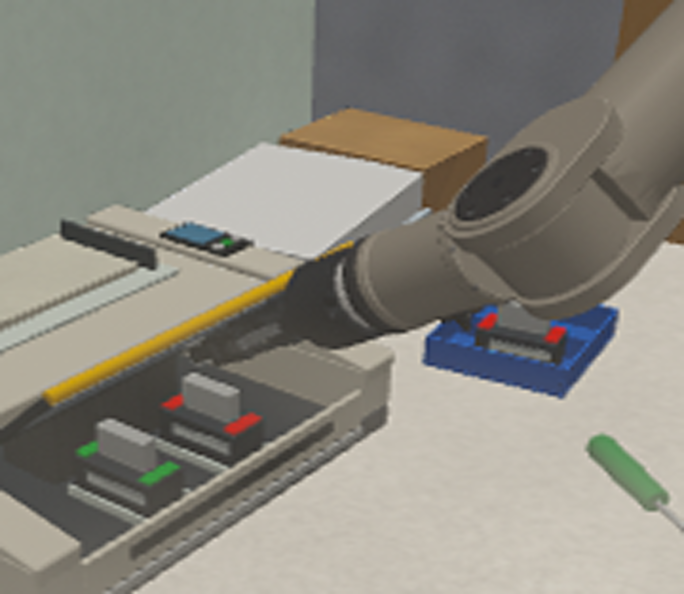

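{"method": "jog_arm", "body": {
  "motion": [
    [0.5, [-0.002, 0.003, 0], [0, 0, -1.5]],
    [0.5, [-0.002, 0.003, 0], [0, 0, -1.5]],
    [0.5, [-0.0042, 0.0026, 0], [0, 0, 0]],
    [0.5, [-0.0042, 0.0026, 0], [0, 0, 0]],
    [0.5, [0, 0, 0], [0, 0, 0]]
  ]
}}

```text
clock: 11.02
tcp_pos: [0.6858, -0.0259, 0.1248]
orientation: [-1.487, -0.699, -0.894]
contact_force: [-1.0, 0.1, -3.4]
grip_width: 0.0428
```

```bash
python3 - <<'E'
from arc import *
chain([(60,120,58,2),(60,108,58,2),(60,98,58,2)],y=-48)
from look import *
grab("m")
for n,(y0,y1,x0,x1) in dict(side=(90,230,210,370),top=(130,240,160,320)).items():
    f=pickle.load(open(f"pics/m_{n}.pkl","rb"))
    cv2.imwrite(f"pics/m_{n}c.png",cv2.resize(f["image"][y0:y1,x0:x1,::-1],None,fx=4.8,fy=4.2,interpolation=cv2.INTER_CUBIC))
E
```

```text
11.02 [ 0.78  0.93 -1.21  2.28  2.42  1.13 -0.51] G (array([ 63.1, -49.2, 138. ]), 'tilt', 58.1, 'zax', array([-0.004,  1.   ,  0.001])) [-1.   0.1 -3.4] 0.0428
-> [ 60 120  58] phi 0.73
   ([-0.0085, 0.0034, 0.0006], [-0.09, 0.04, 0.06])
   ([-0.0085, 0.0035, 0.0006], [-0.09, 0.04, 0.06])
-> [ 60 108  58] phi 0.64
   ([-0.0051, 0.0032, 0.0], [0.0, 0.0, 0.0])
   ([-0.0051, 0.0032, 0.0], [0.0, 0.0, 0.0])
-> [60 98 58] phi 0.56
   ([-0.0042, 0.0026, 0.0], [0.0, 0.0, 0.0])
   ([-0.0042, 0.0026, 0.0], [0.0, 0.0, 0.0])
```

View pics/m_sidec.png

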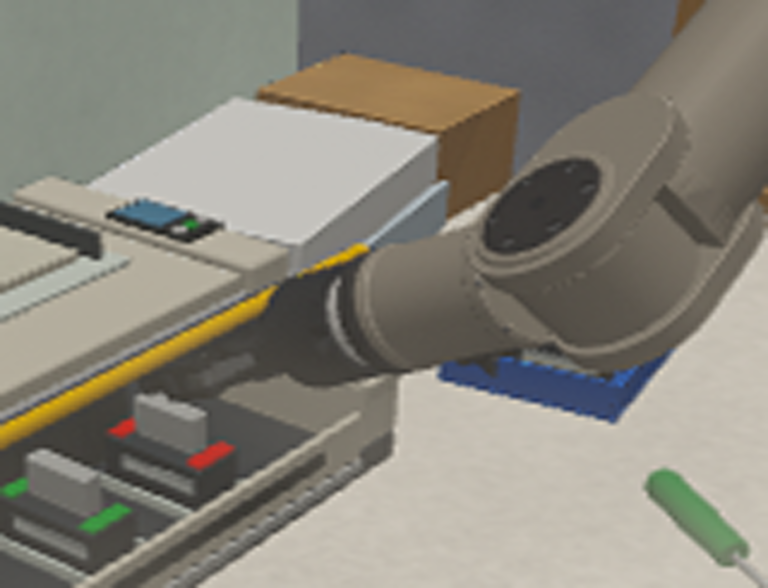

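View pics/m_topc.png

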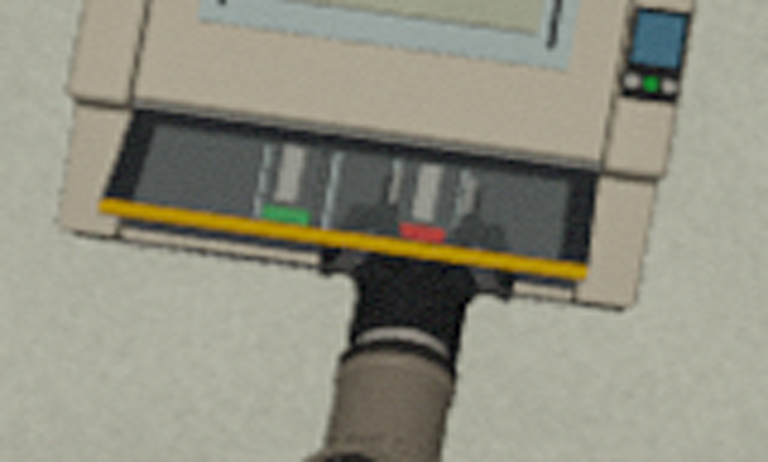

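{"method": "jog_arm", "body": {
  "motion": [
    [0.5, [-0.0085, 0.0025, 0], [0, 0, 0]],
    [0.5, [-0.0085, 0.0025, 0], [0, 0, 0]],
    [0.5, [-0.0051, 0.0032, 0], [0, 0, 0]],
    [0.5, [-0.0051, 0.0032, 0], [0, 0, 0]],
    [0.5, [-0.0042, 0.0026, 0], [0, 0, 0]],
    [0.5, [0, 0, 0], [0, 0, 0]]
  ]
}}

```text
clock: 11.62
tcp_pos: [0.6808, -0.025, 0.09]
orientation: [-1.487, -0.698, -0.893]
contact_force: [-1.4, -1.7, -1.2]
grip_width: 0.0428
```

```bash
python3 - <<'E'
from arc import *
chain([(60,98,58,2)],y=-48)
from look import *
grab("n")
for n,(y0,y1,x0,x1) in dict(side=(110,230,200,340),top=(130,240,160,320)).items():
    f=pickle.load(open(f"pics/n_{n}.pkl","rb"))
    cv2.imwrite(f"pics/n_{n}c.png",cv2.resize(f["image"][y0:y1,x0:x1,::-1],None,fx=5,fy=5,interpolation=cv2.INTER_CUBIC))
E
```

```text
11.62 [ 0.75  1.01 -1.16  2.3   2.5   1.18 -0.54] G (array([ 58. , -48.9, 103.2]), 'tilt', 58.1, 'zax', array([-0.004,  1.   ,  0.001])) [-1.4 -1.7 -1.2] 0.0428
-> [60 98 58] phi 0.56
   ([-0.0017, 0.0022, 0.0004], [-0.1, 0.04, 0.03])
   ([-0.0017, 0.0022, 0.0004], [-0.1, 0.04, 0.03])
```

View pics/n_sidec.png

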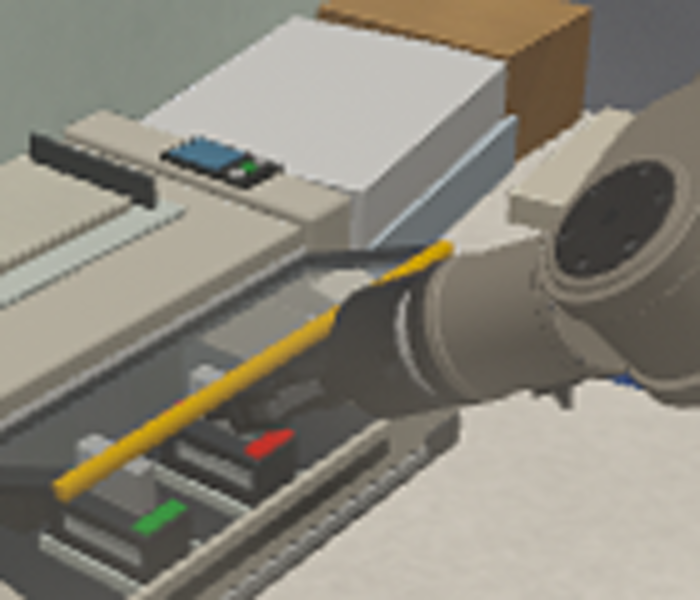

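View pics/n_topc.png

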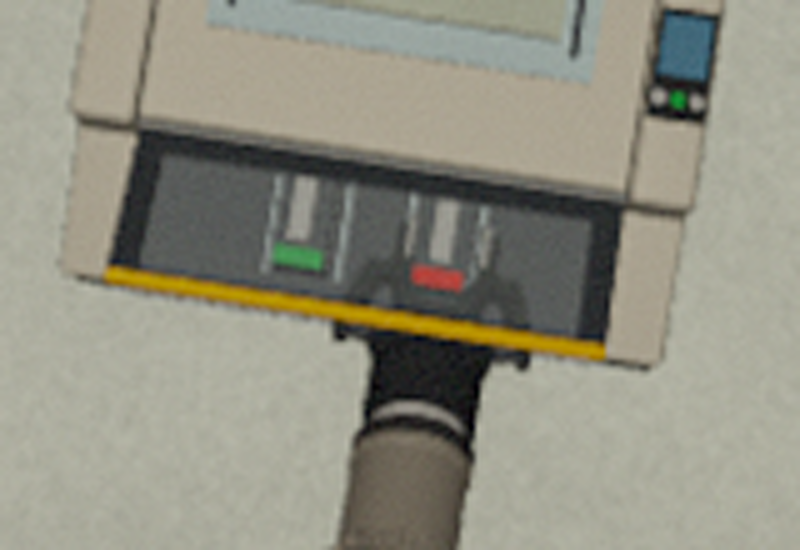

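{"method": "jog_arm", "body": {
  "motion": [
    [0.5, [-0.0024, 0.0018, 0], [0, 0, 0]],
    [0.5, [-0.0024, 0.0018, 0], [0, 0, 0]],
    [0.5, [0, 0, 0], [0, 0, 0]],
    [0, [0, 0, 0], [0, 0, 0]],
    [0, [0, 0, 0], [0, 0, 0]],
    [0, [0, 0, 0], [0, 0, 0]],
    [0, [0, 0, 0], [0, 0, 0]],
    [0, [0, 0, 0], [0, 0, 0]]
  ],
  "force": 60
}}

```text
clock: 12.38
tcp_pos: [0.6816, -0.0248, 0.0856]
orientation: [-1.486, -0.7, -0.894]
contact_force: [0.1, 0.5, -3.6]
grip_width: 0.0148
```

```bash
python3 - <<'E'
from arc import *
chain([])
from look import *
grab("o")
for n,(y0,y1,x0,x1) in dict(side=(110,230,200,340),top=(130,240,160,320)).items():
    f=pickle.load(open(f"pics/o_{n}.pkl","rb"))
    cv2.imwrite(f"pics/o_{n}c.png",cv2.resize(f["image"][y0:y1,x0:x1,::-1],None,fx=5,fy=5,interpolation=cv2.INTER_CUBIC))
E
```

```text
12.38 [ 0.75  1.02 -1.16  2.29  2.51  1.19 -0.54] G (array([ 58.8, -48.7,  98.8]), 'tilt', 58.2, 'zax', array([-0.004,  1.   ,  0.001])) [ 0.1  0.5 -3.6] 0.0148
```

View pics/o_sidec.png

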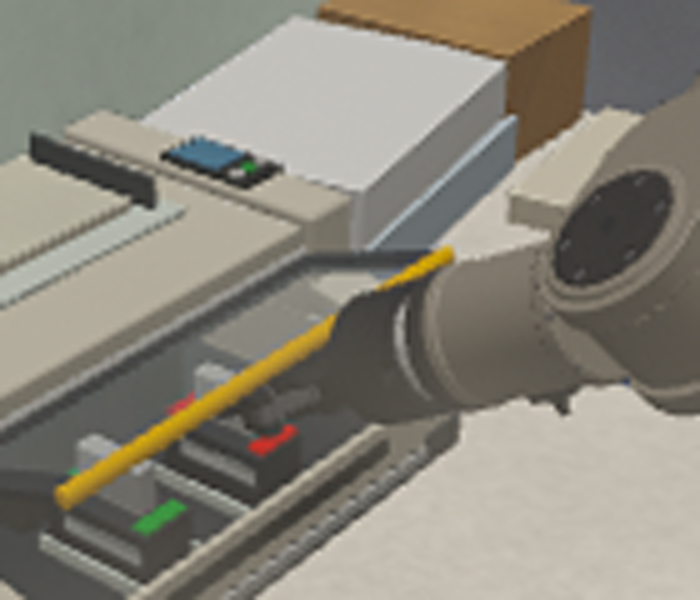

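View pics/o_topc.png

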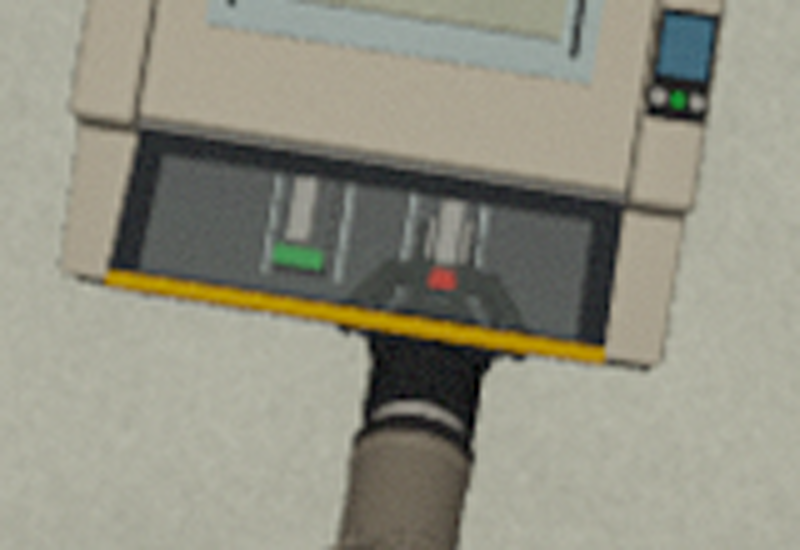

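```bash
python3 - <<'E'
from arc import *
chain([(57,115,58,2),(42,138,58,3),(20,148,58,2),(-5,150,58,2)],y=-48.5)
E
```

```text
12.48 [ 0.75  1.02 -1.16  2.29  2.51  1.19 -0.54] G (array([ 58.8, -48.7,  98.8]), 'tilt', 58.2, 'zax', array([-0.004,  1.   ,  0.001])) [ 0.2  0.9 -2.5] 0.0149
-> [ 57 115  58] phi 0.68
   ([0.0064, -0.005, 0.0001], [-0.12, 0.05, 0.08])
   ([0.0064, -0.005, 0.0], [-0.12, 0.05, 0.08])
-> [ 42 138  58] phi 0.78
   ([0.0039, -0.0083, 0.0], [0.0, 0.0, 0.0])
   ([0.0039, -0.0083, 0.0], [0.0, 0.0, 0.0])
   ([0.0039, -0.0083, 0.0], [0.0, 0.0, 0.0])
-> [ 20 148  58] phi 0.75
   ([-0.0016, -0.012, -0.0], [0.0, 0.0, 0.0])
   ([-0.0016, -0.012, -0.0], [0.0, 0.0, 0.0])
-> [ -5 150  58] phi 0.59
   ([-0.0058, -0.0111, 0.0], [0.0, 0.0, 0.0])
   ([-0.0058, -0.0111, 0.0], [0.0, 0.0, 0.0])
```

{"method": "jog_arm", "body": {
  "motion": [
    [0, [0.0064, -0.005, 0], [0, 0, 0]],
    [0, [0.0064, -0.005, 0], [0, 0, 0]],
    [0, [0.0039, -0.0083, 0], [0, 0, 0]],
    [0, [0.0039, -0.0083, 0], [0, 0, 0]],
    [0, [0.0039, -0.0083, 0], [0, 0, 0]],
    [0, [0, 0, 0], [0, 0, 0]]
  ],
  "force": 80
}}

```text
clock: 12.98
tcp_pos: [0.6618, -0.0222, 0.1241]
orientation: [-1.488, -0.698, -0.889]
contact_force: [-7.5, 0.5, -7.4]
grip_width: 0.0144
```

```bash
python3 - <<'E'
from arc import *
chain([(20,148,58,2),(-5,150,58,2),(-40,150,58,3),(-70,150,58,3)],y=-48.5)
from look import *
grab("p")
for n,(y0,y1,x0,x1) in dict(side=(110,230,200,340)).items():
    f=pickle.load(open(f"pics/p_{n}.pkl","rb"))
    cv2.imwrite(f"pics/p_{n}c.png",cv2.resize(f["image"][y0:y1,x0:x1,::-1],None,fx=5,fy=5,interpolation=cv2.INTER_CUBIC))
E
```

```text
12.98 [ 0.79  0.92 -1.23  2.33  2.42  1.16 -0.54] G (array([ 38.8, -48.8, 137.3]), 'tilt', 57.9, 'zax', array([-0.006,  1.   , -0.   ])) [-7.5  0.5 -7.4] 0.0144
-> [ 20 148  58] phi 0.75
   ([-0.0005, -0.0108, 0.0002], [-0.15, 0.11, -0.05])
   ([-0.0005, -0.0108, 0.0001], [-0.15, 0.11, -0.05])
-> [ -5 150  58] phi 0.59
   ([-0.0058, -0.0111, 0.0], [0.0, 0.0, 0.0])
   ([-0.0058, -0.0111, 0.0], [0.0, 0.0, 0.0])
-> [-40 150  58] phi 0.41
   ([-0.0062, -0.0099, 0.0], [0.0, 0.0, 0.0])
   ([-0.0062, -0.0099, -0.0], [0.0, 0.0, 0.0])
   ([-0.0062, -0.0099, 0.0], [0.0, 0.0, 0.0])
-> [-70 150  58] phi -0.80
   ([-0.0053, -0.0085, 0.0], [0.0, 0.0, 0.0])
   ([-0.0053, -0.0085, -0.0], [0.0, 0.0, 0.0])
   ([-0.0053, -0.0085, 0.0], [0.0, 0.0, 0.0])
```

View pics/p_sidec.png

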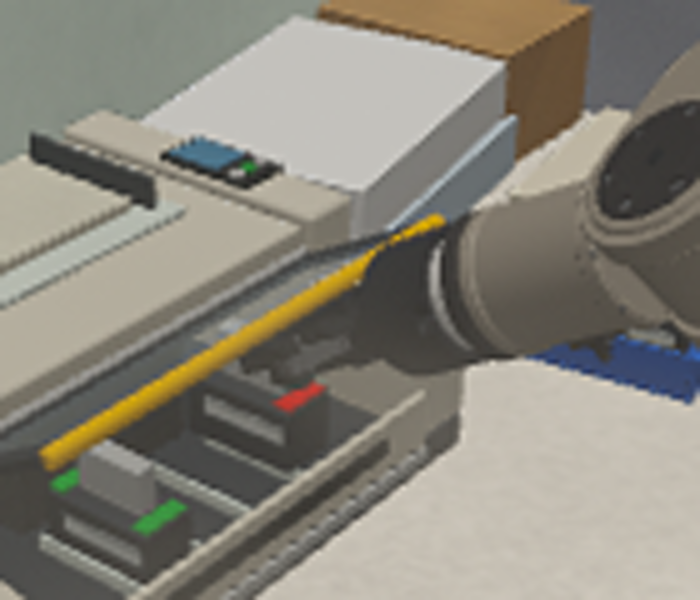

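{"method": "jog_arm", "body": {
  "motion": [
    [0, [0, -0.0108, 0], [0, 0, 0]],
    [0, [0, -0.0108, 0], [0, 0, 0]],
    [0, [-0.005, -0.0111, 0], [0, 0, 0]],
    [0, [-0.005, -0.0111, 0], [0, 0, 0]],
    [0, [-0.006, -0.0099, 0], [0, 0, 0]],
    [0, [-0.006, -0.0099, 0], [0, 0, 0]],
    [0, [0, 0, 0], [0, 0, 0]]
  ]
}}

```text
clock: 13.67
tcp_pos: [0.6102, -0.0155, 0.1392]
orientation: [-1.494, -0.69, -0.892]
contact_force: [-2.3, -1.3, -5.7]
grip_width: 0.0142
```

```bash
python3 - <<'E'
from arc import *
chain([(-70,155,58,6)],y=-110)
from look import *
grab("q")
for n,(y0,y1,x0,x1) in dict(side=(100,230,200,360)).items():
    f=pickle.load(open(f"pics/q_{n}.pkl","rb"))
    cv2.imwrite(f"pics/q_{n}c.png",cv2.resize(f["image"][y0:y1,x0:x1,::-1],None,fx=4.6,fy=4.6,interpolation=cv2.INTER_CUBIC))
E
```

```text
13.67 [ 0.86  1.   -1.41  2.44  2.34  1.32 -0.46] G (array([-13.1, -49.2, 152.6]), 'tilt', 57.7, 'zax', array([ 0.002,  1.   , -0.002])) [-2.3 -1.3 -5.7] 0.0142
-> [-70 155  58] phi -0.80
   ([-0.0047, -0.0082, -0.0101], [0.03, 0.01, -0.05])
   ([-0.0047, -0.0082, -0.0101], [0.03, 0.01, -0.05])
   ([-0.0047, -0.0082, -0.0101], [0.03, 0.01, -0.05])
   ([-0.0047, -0.0082, -0.0101], [0.03, 0.01, -0.05])
   ([-0.0047, -0.0082, -0.0101], [0.03, 0.01, -0.05])
   ([-0.0047, -0.0082, -0.0101], [0.03, 0.01, -0.05])
```

View pics/q_sidec.png

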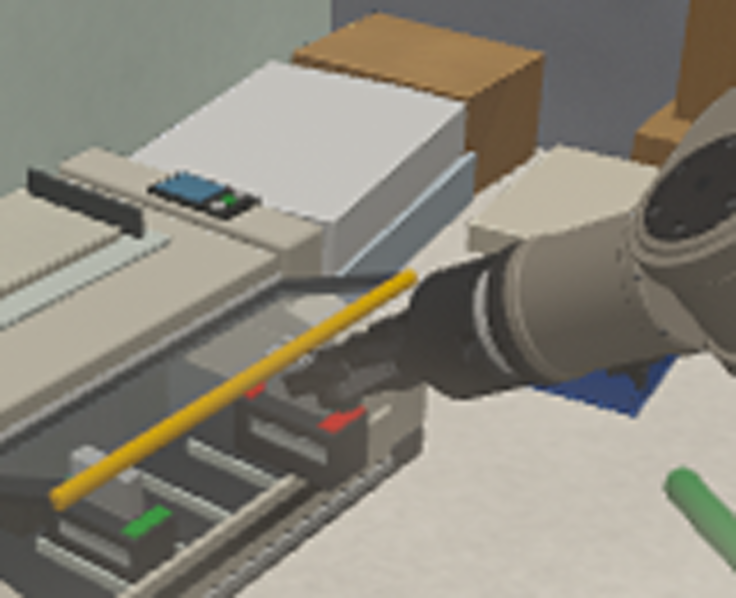

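```bash
python3 - <<'E'
from arc import *
chain([(-25,175,52,5)],y=-75)
E
```

```text
13.77 [ 0.86  1.   -1.41  2.44  2.35  1.31 -0.46] G (array([-12.7, -46.8, 154.6]), 'tilt', 57.9, 'zax', array([-0.002,  1.   ,  0.001])) [-1.3 -1.6 -4.8] 0.0147
-> [-25 175  52] phi 0.67
   ([0.0016, -0.0043, -0.0056], [-0.02, 0.01, 1.18])
   ([0.0015, -0.0043, -0.0056], [-0.02, 0.01, 1.18])
   ([0.0014, -0.0044, -0.0056], [-0.02, 0.01, 1.18])
   ([0.0014, -0.0044, -0.0056], [-0.02, 0.01, 1.18])
   ([0.0013, -0.0044, -0.0056], [-0.02, 0.01, 1.18])
```

{"method": "jog_arm", "body": {
  "motion": [
    [0, [0.0016, -0.0043, -0.0056], [0, 0, 1.2]],
    [0, [0.0015, -0.0043, -0.0056], [0, 0, 1.2]],
    [0, [0.0014, -0.0044, -0.0056], [0, 0, 1.2]],
    [0, [0.0014, -0.0044, -0.0056], [0, 0, 1.2]],
    [0, [0.0013, -0.0044, -0.0056], [0, 0, 1.2]],
    [0, [0, 0, 0], [0, 0, 0]]
  ]
}}

```text
clock: 14.27
tcp_pos: [0.5941, -0.0379, 0.1623]
orientation: [-1.512, -0.618, -0.812]
contact_force: [-2.0, 0.5, -4.1]
grip_width: 0.0146
```

```bash
python3 - <<'E'
from arc import *
chain([(-55,185,46,5)],y=-115)
E
```

```text
14.27 [ 0.97  0.76 -1.41  2.42  2.17  1.01 -0.44] G (array([-24.6, -73.7, 177.6]), 'tilt', 52.1, 'zax', array([-0.005,  1.   , -0.002])) [-2.   0.5 -4.1] 0.0146
-> [-55 185  46] phi -0.80
   ([-0.0031, -0.0058, -0.0082], [-0.03, 0.06, 1.22])
   ([-0.0033, -0.0057, -0.0082], [-0.03, 0.06, 1.22])
   ([-0.0034, -0.0056, -0.0082], [-0.03, 0.06, 1.22])
   ([-0.0035, -0.0055, -0.0083], [-0.03, 0.06, 1.22])
   ([-0.0036, -0.0055, -0.0083], [-0.03, 0.06, 1.22])
```

{"method": "jog_arm", "body": {
  "motion": [
    [0, [-0.003, -0.0058, -0.0082], [0, 0, 1.2]],
    [0, [-0.0033, -0.0057, -0.0082], [0, 0, 1.2]],
    [0, [-0.0034, -0.0056, -0.0082], [0, 0, 1.2]],
    [0, [-0.0035, -0.0055, -0.0083], [0, 0, 1.2]],
    [0, [-0.0036, -0.0055, -0.0083], [0, 0, 1.2]],
    [0, [0, 0, 0], [0, 0, 0]]
  ]
}}

```text
clock: 14.77
tcp_pos: [0.5557, -0.0754, 0.1658]
orientation: [-1.533, -0.531, -0.731]
contact_force: [-1.2, 0.4, -4.8]
grip_width: 0.0147
```

```bash
python3 - <<'E'
from arc import *
chain([(-85,190,40,5)],y=-155)
from look import *
grab("s")
for n,(y0,y1,x0,x1) in dict(side=(80,230,200,380)).items():
    f=pickle.load(open(f"pics/s_{n}.pkl","rb"))
    cv2.imwrite(f"pics/s_{n}c.png",cv2.resize(f["image"][y0:y1,x0:x1,::-1],None,fx=4,fy=4,interpolation=cv2.INTER_CUBIC))
E
```

```text
14.77 [ 1.14  0.58 -1.41  2.42  2.03  0.73 -0.36] G (array([ -55.6, -116.1,  183.2]), 'tilt', 46.0, 'zax', array([-0.004,  1.   , -0.004])) [-1.2  0.4 -4.8] 0.0147
-> [-85 190  40] phi -0.80
   ([-0.0037, -0.0052, -0.0078], [0.0, 0.06, 1.19])
   ([-0.0038, -0.0051, -0.0078], [0.0, 0.06, 1.19])
   ([-0.0039, -0.005, -0.0078], [0.0, 0.06, 1.19])
   ([-0.004, -0.005, -0.0078], [0.0, 0.06, 1.19])
   ([-0.0041, -0.0049, -0.0078], [0.0, 0.06, 1.19])
```

View pics/s_sidec.png

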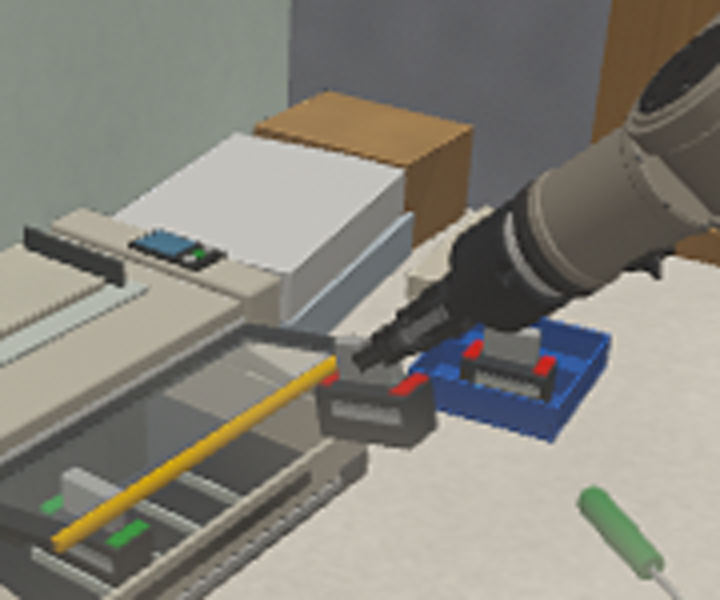

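View pics/s_top.png

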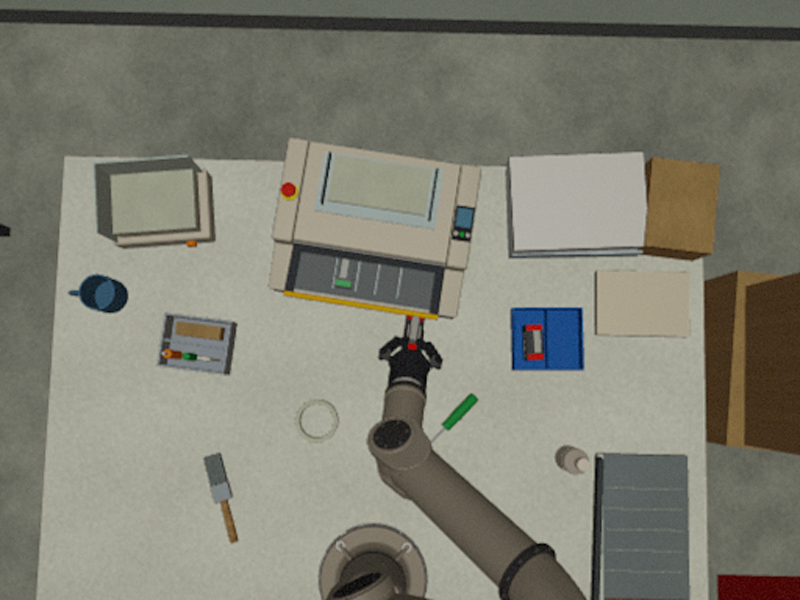

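{"method": "jog_arm", "body": {
  "motion": [
    [0, [-0.0037, -0.0052, -0.0078], [0, 0, 1.2]],
    [0, [-0.0038, -0.0051, -0.0078], [0, 0, 1.2]],
    [0, [-0.0039, -0.005, -0.0078], [0, 0, 1.2]],
    [0, [-0.004, -0.005, -0.0078], [0, 0, 1.2]],
    [0, [-0.0041, -0.0049, -0.0078], [0, 0, 1.2]],
    [0, [0, 0, 0], [0, 0, 0]]
  ]
}}

```text
clock: 15.37
tcp_pos: [0.5202, -0.1102, 0.1705]
orientation: [-1.549, -0.446, -0.651]
contact_force: [-0.2, -0.6, -2.7]
grip_width: 0.0147
```

```bash
python3 - <<'E'
from arc import *
chain([])
from look import *
grab("t")
for n,(y0,y1,x0,x1) in dict(side=(80,230,200,380)).items():
    f=pickle.load(open(f"pics/t_{n}.pkl","rb"))
    cv2.imwrite(f"pics/t_{n}c.png",cv2.resize(f["image"][y0:y1,x0:x1,::-1],None,fx=4,fy=4,interpolation=cv2.INTER_CUBIC))
E
```

```text
15.37 [ 1.3   0.42 -1.39  2.41  1.8   0.45 -0.13] G (array([ -84. , -155.5,  189.6]), 'tilt', 39.9, 'zax', array([-0.003,  1.   , -0.003])) [-0.2 -0.6 -2.7] 0.0147
```

View pics/t_sidec.png

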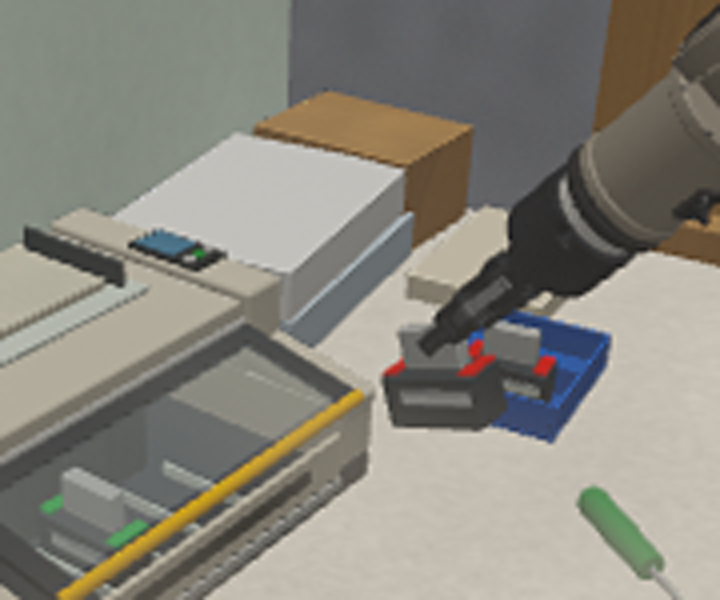

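```bash
cat >> arc.py <<'E'
TY=0.0194; TO=np.array([.5415,-.4184,.004]); TR=R.from_euler("z",TY).as_matrix()
def tchain(W,quiet=False):
    p,M,o=cur(); g=TR.T@(G(p,M)-TO)*1e3; m=TR.T@M
    print(round(float(o["clock"]),2),o["joints"].round(2),"Gtray",g.round(1),"tilt",np.degrees(np.arctan2(m[0,1],-m[2,1])).round(1),"zax",m[:,2].round(3),o["contact_force"].round(1),round(float(o["grip_width"]),4))
    for x,y,z,t,n in W:
        g2,M2=posef(x,y,z,t,R0=TR,O=TO); p2=g2+OFF*M2[:,1]
        print("->",(x,y,z,t))
        for k in rows(p,M,p2,M2,n): print("  ",k)
        p,M=p2,M2
E
python3 - <<'E'
from arc import *
tchain([(-8,0,170,58,10)])
E
```

```text
15.47 [ 1.3   0.42 -1.39  2.41  1.81  0.46 -0.14] Gtray [-30.9 312.1 185.3] tilt 39.6 zax [ 0.155  0.988 -0.002] [-0.6  0.3 -2.3] 0.0144
-> (-8, 0, 170, 58)
   ([0.0052, 0.0056, -0.0301], [0.68, -0.58, -1.8])
   ([0.0047, 0.0054, -0.0303], [0.68, -0.58, -1.8])
   ([0.0042, 0.0052, -0.0304], [0.68, -0.58, -1.8])
   ([0.0037, 0.005, -0.0305], [0.68, -0.58, -1.8])
   ([0.0033, 0.0047, -0.0306], [0.68, -0.58, -1.8])
   ([0.0028, 0.0044, -0.0306], [0.68, -0.58, -1.8])
   ([0.0024, 0.0042, -0.0307], [0.68, -0.58, -1.8])
   ([0.002, 0.0039, -0.0308], [0.68, -0.58, -1.8])
   ([0.0015, 0.0036, -0.0309], [0.68, -0.58, -1.8])
   ([0.0011, 0.0032, -0.0309], [0.68, -0.58, -1.8])
```

{"method": "jog_arm", "body": {
  "motion": [
    [0, [0.003, 0.003, -0.015], [0.3, -0.3, -0.9]],
    [0, [0.0047, 0.0054, -0.03], [0.7, -0.6, -1.8]],
    [0, [0.0042, 0.0052, -0.03], [0.7, -0.6, -1.8]],
    [0, [0.0037, 0.005, -0.03], [0.7, -0.6, -1.8]],
    [0, [0.0033, 0.0047, -0.03], [0.7, -0.6, -1.8]],
    [0, [0.0028, 0.0044, -0.03], [0.7, -0.6, -1.8]],
    [0, [0.001, 0.002, -0.015], [0.3, -0.3, -0.9]]
  ]
}}

```text
clock: 16.05
tcp_pos: [0.5396, -0.2973, 0.1622]
orientation: [-1.473, -0.657, -0.73]
contact_force: [1.2, -0.3, -2.6]
grip_width: 0.0145
```

```bash
python3 - <<'E'
from arc import *
tchain([(-8,0,170,58,7)])
E
```

```text
16.05 [ 1.68  0.76 -1.31  2.27  2.33  0.25  0.03] Gtray [-18.9 122.3 174. ] tilt 50.8 zax [0.067 0.998 0.006] [ 1.2 -0.3 -2.6] 0.0145
-> (-8, 0, 170, 58)
   ([0.0018, 0.0024, -0.0171], [0.42, -0.36, -1.02])
   ([0.0016, 0.0023, -0.0172], [0.42, -0.36, -1.02])
   ([0.0015, 0.0022, -0.0172], [0.42, -0.36, -1.02])
   ([0.0014, 0.0021, -0.0172], [0.42, -0.36, -1.02])
   ([0.0012, 0.002, -0.0172], [0.42, -0.36, -1.02])
   ([0.0011, 0.0019, -0.0173], [0.42, -0.36, -1.02])
   ([0.0009, 0.0018, -0.0173], [0.42, -0.36, -1.02])
```

{"method": "jog_arm", "body": {
  "motion": [
    [0, [0.0018, 0.0024, -0.0171], [0.4, -0.4, -1.0]],
    [0, [0.0016, 0.0023, -0.0172], [0.4, -0.4, -1.0]],
    [0, [0.0015, 0.0022, -0.0172], [0.4, -0.4, -1.0]],
    [0, [0.0014, 0.0021, -0.0172], [0.4, -0.4, -1.0]],
    [0, [0.0012, 0.002, -0.0172], [0.4, -0.4, -1.0]],
    [0, [0, 0, 0], [0, 0, 0]]
  ]
}}

```text
clock: 16.55
tcp_pos: [0.5497, -0.3744, 0.1602]
orientation: [-1.44, -0.748, -0.753]
contact_force: [0.2, 0.1, -2.9]
grip_width: 0.0146
```

```bash
python3 - <<'E'
from arc import *
tchain([(-8,0,150,58,5)])
from look import *
grab("u")
for n,(y0,y1,x0,x1) in dict(side=(80,220,260,420)).items():
    f=pickle.load(open(f"pics/u_{n}.pkl","rb"))
    cv2.imwrite(f"pics/u_{n}c.png",cv2.resize(f["image"][y0:y1,x0:x1,::-1],None,fx=4,fy=4,interpolation=cv2.INTER_CUBIC))
E
```

```text
16.55 [ 1.78  0.95 -1.32  2.14  2.    0.17  0.6 ] Gtray [-11.5  44.3 170.5] tilt 55.1 zax [ 0.023  1.    -0.001] [ 0.2  0.1 -2.9] 0.0146
-> (-8, 0, 150, 58)
   ([-0.0026, 0.0031, -0.0087], [0.22, -0.14, -0.58])
   ([-0.0027, 0.003, -0.0087], [0.22, -0.14, -0.58])
   ([-0.0027, 0.003, -0.0088], [0.22, -0.14, -0.58])
   ([-0.0028, 0.0029, -0.0088], [0.22, -0.14, -0.58])
   ([-0.0028, 0.0028, -0.0088], [0.22, -0.14, -0.58])
```

View pics/u_sidec.png

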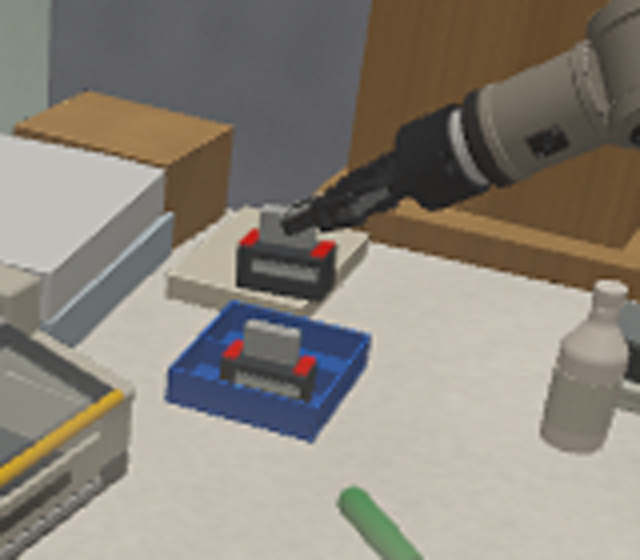

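View pics/u_top.png

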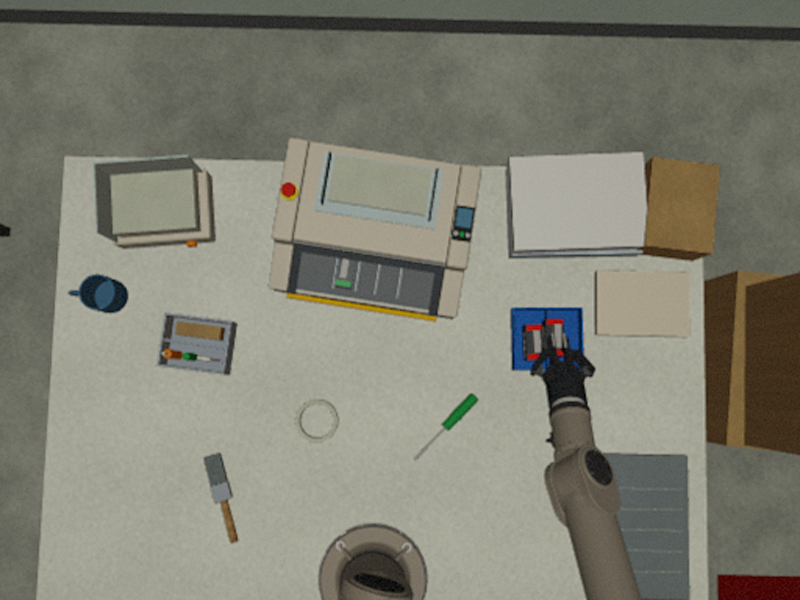

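{"method": "jog_arm", "body": {
  "motion": [
    [0, [-0.0026, 0.0031, -0.0087], [0.2, -0.1, -0.6]],
    [0, [-0.0027, 0.003, -0.0087], [0.2, -0.1, -0.6]],
    [0, [-0.0027, 0.003, -0.0088], [0.2, -0.1, -0.6]],
    [0, [-0.0028, 0.0029, -0.0088], [0.2, -0.1, -0.6]],
    [0, [-0.0028, 0.0028, -0.0088], [0.2, -0.1, -0.6]],
    [0, [0, 0, 0], [0, 0, 0]]
  ]
}}

```text
clock: 17.15
tcp_pos: [0.5545, -0.4149, 0.1409]
orientation: [-1.411, -0.8, -0.775]
contact_force: [-0.2, 0.5, -2.3]
grip_width: 0.0143
```

```bash
python3 - <<'E'
from arc import *
tchain([(-8,0,125,58,5)])
E
```

```text
17.15 [ 1.82  1.1  -1.34  2.07  1.74  0.17  1.02] Gtray [ -8.2   3.2 150.1] tilt 58.0 zax [0.    1.    0.003] [-0.2  0.5 -2.3] 0.0143
-> (-8, 0, 125, 58)
   ([-0.0042, 0.0027, -0.0007], [-0.01, -0.03, 0.0])
   ([-0.0042, 0.0027, -0.0007], [-0.01, -0.03, 0.0])
   ([-0.0042, 0.0027, -0.0007], [-0.01, -0.03, 0.0])
   ([-0.0042, 0.0027, -0.0006], [-0.01, -0.03, 0.0])
   ([-0.0042, 0.0027, -0.0006], [-0.01, -0.03, 0.0])
```

```bash
python3 - <<'E'
from arc import *
import fit
from look import *
grab("v")
p,M,o=cur()
print(G(p,M))
F={n:pickle.load(open(f"pics/v_{n}.pkl","rb")) for n in("side","top")}
g=TR.T@(G(p,M)-TO)*1e3
c=np.array([g[0]+8.2,g[1],g[2]-68.8])  # underside centre
for n,(y0,y1,x0,x1) in dict(side=(120,200,295,395),top=(180,260,310,390)).items():
    im=F[n]["image"][y0:y1,x0:x1,::-1]; k=7; im=cv2.resize(im,None,fx=k,fy=k,interpolation=cv2.INTER_CUBIC)
    for box,col in(((40,20,0,42),(0,255,0)),((25,8,42,74),(255,255,0))):
        for a in(-1,1):
            for b in(-1,1):
                for z in box[2:]:
                    W=TR@(c+[a*box[0],b*box[1],z])/1e3+TO
                    q=fit.proj(n,W,F)[0]; cv2.circle(im,(int((q[0]-x0+.5)*k),int((q[1]-y0+.5)*k)),3,col,-1)
    cv2.imwrite(f"pics/v_{n}c.png",im)
E
```

```text
[ 0.53386728 -0.4130656   0.15586688]
```

View pics/v_sidec.png

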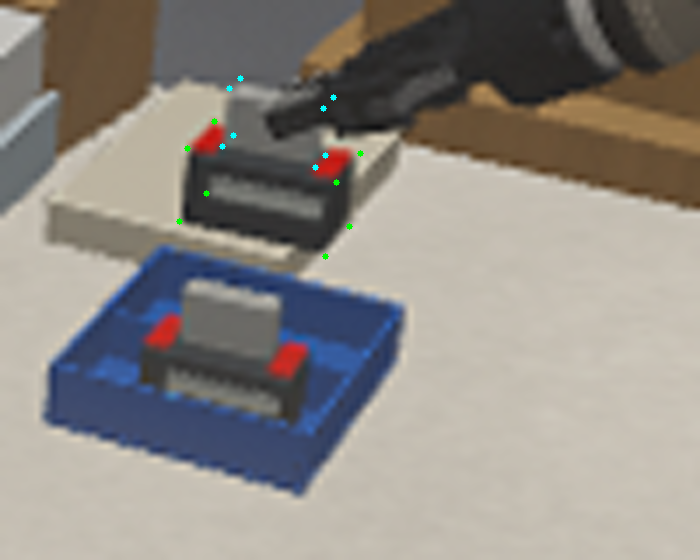

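View pics/v_topc.png

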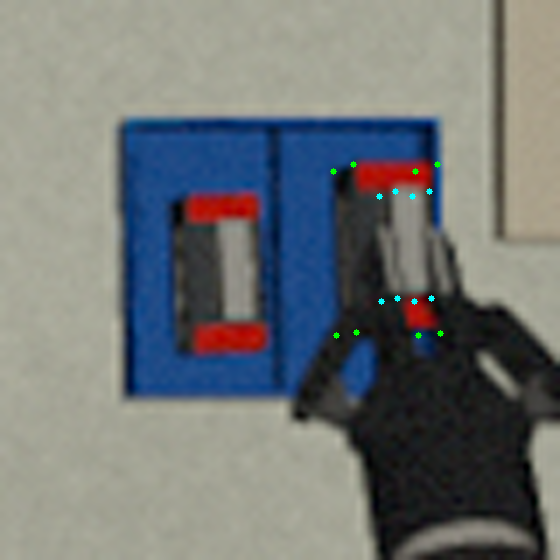

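```bash
python3 - <<'E'
from arc import *
tchain([(-11,0,110,58,5),(-11,0,80,58,5),(-11,0,73,58,2)])
E
```

```text
17.25 [ 1.82  1.1  -1.34  2.07  1.74  0.17  1.01] Gtray [ -7.5   5.5 151.9] tilt 58.1 zax [-0.003  1.     0.002] [ 0.   0.7 -0.9] 0.0144
-> (-11, 0, 110, 58)
   ([-0.0075, 0.0038, -0.0011], [-0.04, -0.0, 0.02])
   ([-0.0075, 0.0038, -0.0011], [-0.04, -0.0, 0.02])
   ([-0.0075, 0.0038, -0.0011], [-0.04, -0.0, 0.02])
   ([-0.0075, 0.0038, -0.0011], [-0.04, -0.0, 0.02])
   ([-0.0075, 0.0038, -0.0011], [-0.04, -0.0, 0.02])
-> (-11, 0, 80, 58)
   ([-0.0051, 0.0032, 0.0], [0.0, 0.0, 0.0])
   ([-0.0051, 0.0032, 0.0], [0.0, 0.0, 0.0])
   ([-0.0051, 0.0032, 0.0], [0.0, 0.0, 0.0])
   ([-0.0051, 0.0032, 0.0], [0.0, 0.0, 0.0])
   ([-0.0051, 0.0032, 0.0], [0.0, 0.0, 0.0])
-> (-11, 0, 73, 58)
   ([-0.003, 0.0019, 0.0], [0.0, 0.0, 0.0])
   ([-0.003, 0.0019, 0.0], [0.0, 0.0, 0.0])
```

{"method": "jog_arm", "body": {
  "motion": [
    [0, [-0.0075, 0.0038, -0.0008], [0, 0, 0]],
    [0, [-0.0075, 0.0038, -0.0008], [0, 0, 0]],
    [0, [-0.0075, 0.0038, -0.0008], [0, 0, 0]],
    [0, [-0.0075, 0.0038, -0.0008], [0, 0, 0]],
    [0, [-0.0075, 0.0038, -0.0008], [0, 0, 0]],
    [0, [-0.0051, 0.0032, 0], [0, 0, 0]],
    [0, [-0.0051, 0.0032, 0], [0, 0, 0]],
    [0, [-0.0051, 0.0032, 0], [0, 0, 0]],
    [0, [0, 0, 0], [0, 0, 0]]
  ]
}}

```text
clock: 18.0
tcp_pos: [0.5508, -0.4179, 0.0811]
orientation: [-1.41, -0.802, -0.775]
contact_force: [-0.8, -0.2, -3.0]
grip_width: 0.0145
```

```bash
python3 - <<'E'
from arc import *
import fit
from look import *
grab("w")
p,M,o=cur()
tchain([(-11,0,80,58,3),(-11,0,73,58,2)])
F={n:pickle.load(open(f"pics/w_{n}.pkl","rb")) for n in("side","top")}
g=TR.T@(G(p,M)-TO)*1e3
c=np.array([g[0]+8.2,g[1],g[2]-68.8])
for n,(y0,y1,x0,x1) in dict(side=(130,210,295,395),top=(180,260,310,390)).items():
    im=F[n]["image"][y0:y1,x0:x1,::-1]; k=7; im=cv2.resize(im,None,fx=k,fy=k,interpolation=cv2.INTER_CUBIC)
    for box,col in(((40,20,0,42),(0,255,0)),((25,8,42,74),(255,255,0))):
        for a in(-1,1):
            for b in(-1,1):
                for z in box[2:]:
                    W=TR@(c+[a*box[0],b*box[1],z])/1e3+TO
                    q=fit.proj(n,W,F)[0]; cv2.circle(im,(int((q[0]-x0+.5)*k),int((q[1]-y0+.5)*k)),3,col,-1)
    cv2.imwrite(f"pics/w_{n}c.png",im)
E
```

```text
18.1 [ 1.83  1.28 -1.34  2.06  1.92  0.26  0.99] Gtray [-11.5   0.2  91.9] tilt 58.2 zax [-0.002  1.     0.002] [ 0.5  0.1 -2.6] 0.0142
-> (-11, 0, 80, 58)
   ([-0.0033, 0.0022, -0.0001], [-0.05, -0.01, 0.05])
   ([-0.0033, 0.0022, -0.0001], [-0.05, -0.01, 0.05])
   ([-0.0033, 0.0022, -0.0001], [-0.05, -0.01, 0.05])
-> (-11, 0, 73, 58)
   ([-0.003, 0.0019, 0.0], [0.0, 0.0, 0.0])
   ([-0.003, 0.0019, 0.0], [0.0, 0.0, 0.0])
```

View pics/w_sidec.png

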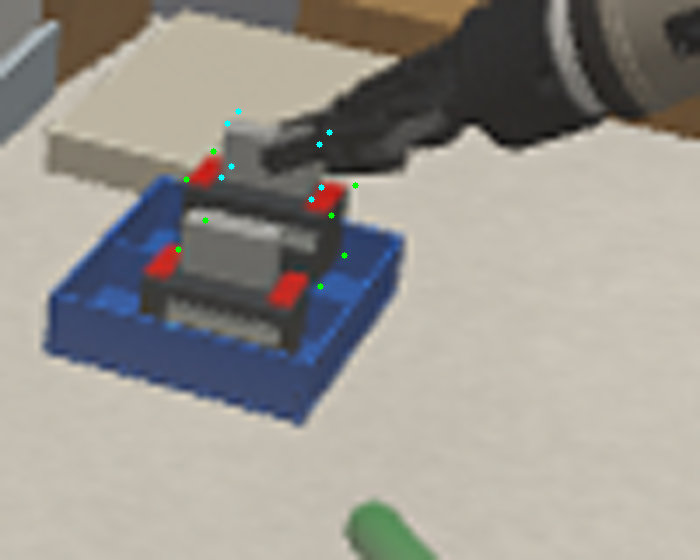

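View pics/w_topc.png

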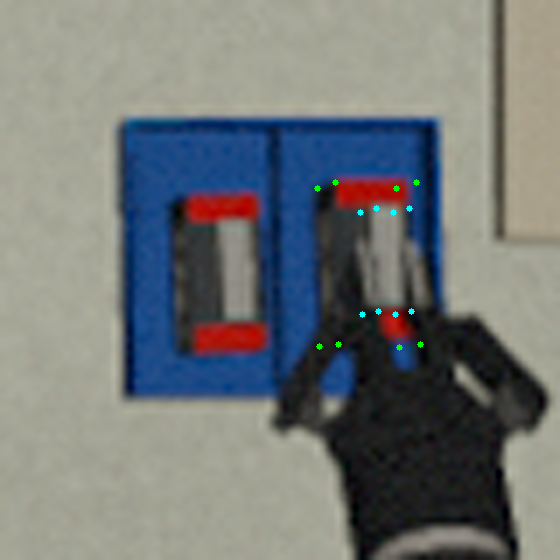

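{"method": "jog_arm", "body": {
  "motion": [
    [0, [-0.0038, 0.0024, 0], [0, 0, 0]],
    [0, [-0.0038, 0.0024, 0], [0, 0, 0]],
    [0, [-0.0038, 0.0024, 0], [0, 0, 0]],
    [0, [-0.0034, 0.0021, 0], [0, 0, 0]],
    [0, [0, 0, 0], [0, 0, 0]],
    [0, [0, 0, 0], [0, 0, 0]]
  ]
}}

```text
clock: 18.6
tcp_pos: [0.5512, -0.418, 0.0649]
orientation: [-1.41, -0.803, -0.775]
contact_force: [0.3, 0.2, -1.5]
grip_width: 0.0147
```

```bash
python3 - <<'E'
from arc import *
tchain([(-11,0,70,58,2)])
E
```

```text
18.6 [ 1.83  1.33 -1.34  2.06  1.97  0.28  0.99] Gtray [-11.6   0.2  74.1] tilt 58.1 zax [-0.002  1.     0.002] [ 0.3  0.2 -1.5] 0.0147
-> (-11, 0, 70, 58)
   ([-0.0016, 0.0013, -0.0001], [-0.07, -0.02, 0.07])
   ([-0.0016, 0.0013, -0.0001], [-0.07, -0.02, 0.07])
```

{"method": "jog_arm", "body": {
  "motion": [
    [0, [-0.0009, 0.0005, 0], [0, 0, 0]],
    [0, [-0.0009, 0.0005, 0], [0, 0, 0]],
    [0, [-0.0009, 0.0005, 0], [0, 0, 0]],
    [0, [0, 0, 0], [0, 0, 0]]
  ]
}}

```text
clock: 18.93
tcp_pos: [0.551, -0.4181, 0.0619]
orientation: [-1.411, -0.804, -0.774]
contact_force: [-0.4, -0.6, -2.3]
grip_width: 0.0151
```

{"method": "jog_arm", "body": {
  "motion": [
    [0, [-0.0009, 0.0005, 0], [0, 0, 0]],
    [0, [0, 0, 0], [0, 0, 0]]
  ]
}}

```text
clock: 19.1
tcp_pos: [0.5509, -0.4181, 0.0609]
orientation: [-1.411, -0.804, -0.774]
contact_force: [-0.0, -0.2, -2.0]
grip_width: 0.0144
```

{"method": "jog_arm", "body": {
  "motion": [
    [0, [-0.0009, 0.0005, 0], [0, 0, 0]],
    [0, [0, 0, 0], [0, 0, 0]]
  ]
}}

```text
clock: 19.27
tcp_pos: [0.551, -0.4182, 0.0603]
orientation: [-1.411, -0.804, -0.775]
contact_force: [0.7, 0.4, -1.3]
grip_width: 0.0146
```

{"method": "jog_arm", "body": {
  "motion": [
    [0, [-0.0009, 0.0005, 0], [0, 0, 0]],
    [0, [0, 0, 0], [0, 0, 0]]
  ]
}}

```text
clock: 19.43
tcp_pos: [0.5513, -0.4181, 0.0601]
orientation: [-1.41, -0.806, -0.776]
contact_force: [-1.6, -0.4, 2.4]
grip_width: 0.0144
```

{"method": "jog_arm", "body": {
  "motion": [
    [0, [-0.0009, 0.0005, 0], [0, 0, 0]],
    [0, [0, 0, 0], [0, 0, 0]]
  ]
}}

```text
clock: 19.6
tcp_pos: [0.5516, -0.4182, 0.0599]
orientation: [-1.41, -0.807, -0.776]
contact_force: [-3.8, 0.2, 5.2]
grip_width: 0.0142
```

{"method": "jog_arm", "body": {
  "motion": [
    [0.1, [0, 0, 0], [0, 0, 0]],
    [0.2, [0, 0, 0], [0, 0, 0]],
    [0.3, [0, 0, 0], [0, 0, 0]],
    [0.38, [0, 0, 0], [0, 0, 0]],
    [0.38, [0, 0, 0], [0, 0, 0]],
    [0.38, [0, 0, 0], [0, 0, 0]]
  ]
}}

```text
clock: 20.1
tcp_pos: [0.5507, -0.4181, 0.0577]
orientation: [-1.411, -0.803, -0.774]
contact_force: [1.1, -0.3, -0.3]
grip_width: 0.0325
```

```bash
python3 - <<'E'
from arc import *
from look import *
tchain([]); grab("x")
for n,(y0,y1,x0,x1) in dict(side=(130,210,295,395),top=(180,260,310,390)).items():
    f=pickle.load(open(f"pics/x_{n}.pkl","rb"))
    cv2.imwrite(f"pics/x_{n}c.png",cv2.resize(f["image"][y0:y1,x0:x1,::-1],None,fx=7,fy=7,interpolation=cv2.INTER_CUBIC))
E
```

```text
20.1 [ 1.83  1.34 -1.34  2.06  1.98  0.29  0.99] Gtray [-12.    0.1  66.9] tilt 58.1 zax [-0.002  1.     0.001] [ 1.1 -0.3 -0.3] 0.0325
```

View pics/x_sidec.png

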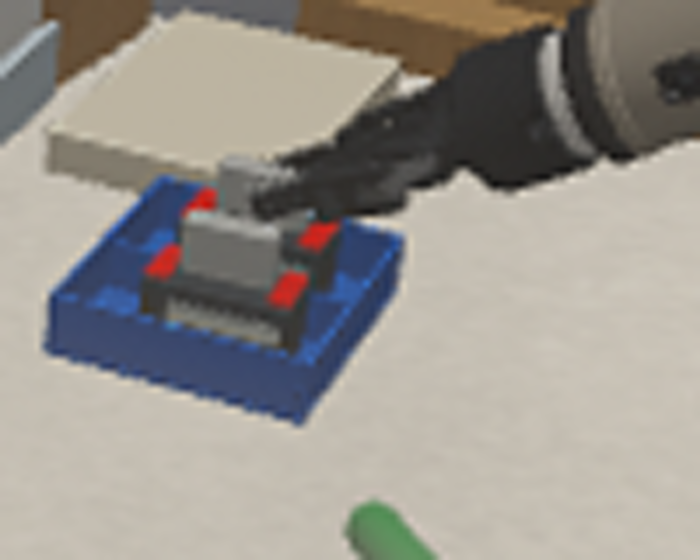

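View pics/x_topc.png

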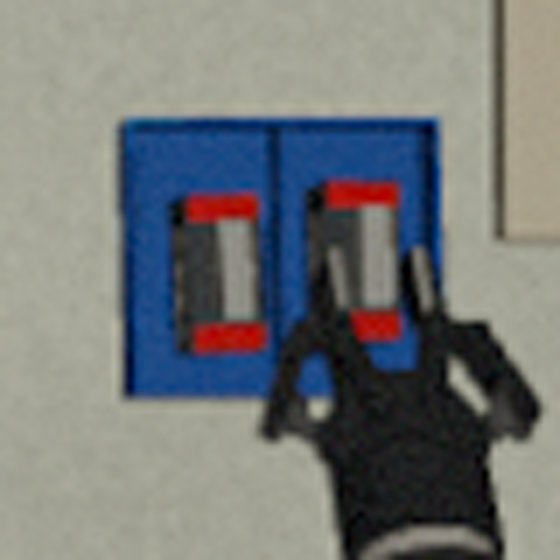

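{"method": "jog_arm", "body": {
  "motion": [
    [0.38, [0.003, -0.004, 0], [0, 0, 0]],
    [0.38, [0.003, -0.006, 0], [0, 0, 0]],
    [0.38, [0.002, -0.01, 0], [0, 0, 0]],
    [0.38, [0.002, -0.012, 0], [0, 0, 0]],
    [0.38, [0.002, -0.015, 0], [0, 0, 0]],
    [0.38, [0.002, -0.018, 0], [0, 0, 0]],
    [0.38, [0.004, -0.02, 0], [0, 0, 0]],
    [0.38, [0.01, -0.02, 0], [0, 0, 0]],
    [0.38, [0.01, -0.02, 0], [0, 0, 0]],
    [0.38, [0, 0, 0], [0, 0, 0]]
  ]
}}

```text
clock: 21.03
tcp_pos: [0.4665, -0.4213, 0.1544]
orientation: [-1.414, -0.803, -0.777]
contact_force: [0.2, -0.7, 0.7]
grip_width: 0.0323
```

```bash
python3 - <<'E'
from arc import *
import fit
from look import *
tchain([]); grab("y")
F={n:pickle.load(open(f"pics/y_{n}.pkl","rb")) for n in("side","top")}
c=np.array([0,0,0.])
for n,(y0,y1,x0,x1) in dict(side=(110,230,200,395),top=(180,260,310,390)).items():
    k=7 if n=="top" else 4; im=cv2.resize(F[n]["image"][y0:y1,x0:x1,::-1],None,fx=k,fy=k,interpolation=cv2.INTER_CUBIC)
    for box,col in(((40,20,0,42),(0,255,0)),((25,8,42,74),(255,255,0))):
        for a in(-1,1):
            for b in(-1,1):
                for z in box[2:]:
                    W=TR@(c+[a*box[0],b*box[1],z])/1e3+TO
                    q=fit.proj(n,W,F)[0]; cv2.circle(im,(int((q[0]-x0+.5)*k),int((q[1]-y0+.5)*k)),2,col,-1)
    cv2.imwrite(f"pics/y_{n}c.png",im)
E
```

```text
21.03 [ 2.04  1.1  -1.41  2.15  1.17  0.18  1.65] Gtray [-96.3  -1.4 163.6] tilt 58.2 zax [ 0.001  1.    -0.001] [ 0.2 -0.7  0.7] 0.0323
```

View pics/y_sidec.png

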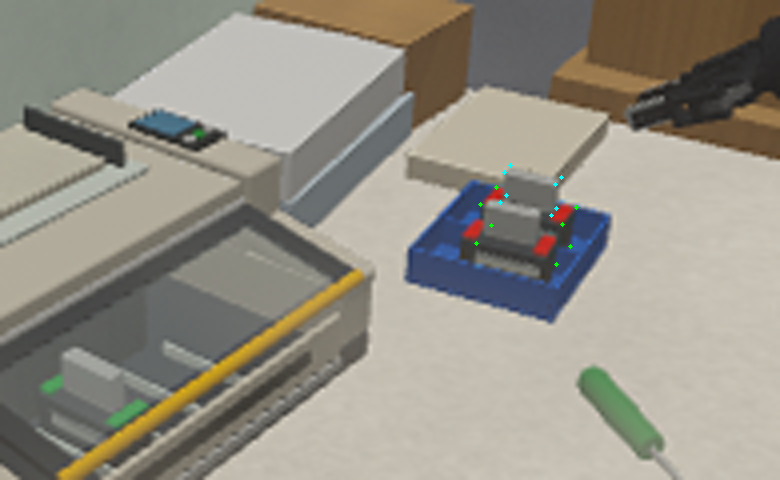

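View pics/y_topc.png

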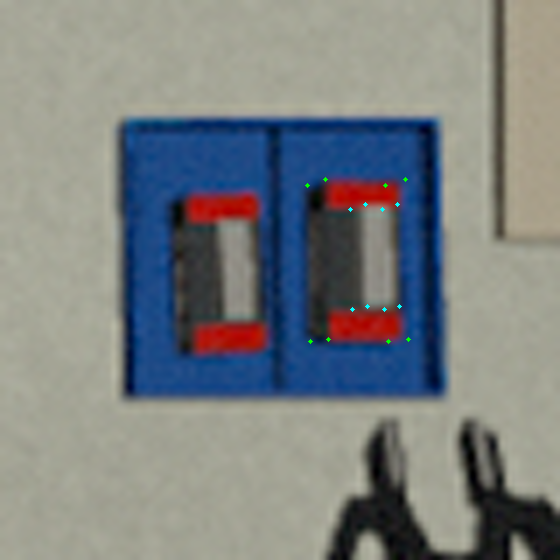

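```bash
python3 -c "
from bench import r
print(r.get_obs()['qvel'].round(3)); print(r.hand_in())"
```

```text
[-0.024  0.028  0.017 -0.     0.038  0.005 -0.018]
the job is handed in; nothing more can be done
None
```

I took out the spent (red-flag) cartridge from under the guard flap and set it down upright in the empty lane of the tray. I handed the job in at about 21 s of the 51 s allowed.

- **Final check:** My last pictures show the cartridge upright and within about 3 mm of the lane's centre. The flap is shut, the full cartridge and the old one look unmoved, and the gripper is clear of everything.
- **Order of steps:** My estimate is that both steps were met in order. By my contact geometry the flap was at about 0.55 rad when the fingers closed on the fin. Later the flap was down in the picture, with the cartridge roughly 0.23 m from the hinge by my geometry.

Four things did not go as planned or disagreed with the description:

- **Tool length:** The fingertips sat about 25 mm further back than the stated tool frame, as the depth images showed. Because of that, my first lift passed in front of the flap edge without touching it. I corrected for the offset and the second lift worked.
- **Gripper body:** It also starts further back than stated, about 108 mm behind the grasp point. I held the flap up on the gripper's finger linkage and went in at a 58° tilt instead of 35 to 45°.
- **Arm limits:** Some joints came close to their range limits. I had to turn the hand half round before reaching in, and tilt the cartridge by about 18° while drawing it out, then level it again over the tray.
- **Tray floor height:** The reported height at contact was within 1 to 2 mm of the height I had expected.

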